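Gauge a culture tube and rack it by size

ROBOT

A 6-joint arm with a two-finger parallel gripper is mounted at the origin on the work surface. World frame = base frame: x ahead of the robot, y to its left, z up, the work surface at z = 0. Lengths are in m, angles in rad, forces in N, time in s.
With the tool pointing down it reaches from about 0.375 to 0.9 m from the base axis. Payload 3.1 kg.
Tool frame: the origin (TCP) lies midway between the tips of the shut fingers; the grasp point (between the pads) lies 19 mm behind it; z points along the fingers, y is the direction in which the jaws open and shut (so a half turn about z gives the same grasp; the last joint's range is limited). The gripper opens to 87 mm and grips with 3 to 60 N. Pads are 19 mm wide; open, the fingers measure 117 mm over their backs; the gripper's body (75 mm by 190 mm) begins 51 mm behind the grasp point.
Start: joints at [1.022, 0.527, 1.433, -0, 1.181, -0.178], TCP at [0.226, 0.583, 0.223] pointing down, gripper open.
Joint ranges: [-3.08, 3.08], [-0.75, 2.2], [0.22, 2.44], [-1.43, 4.57], [0, 2.65], [-2.85, 2.85]. Speed limits (rad/s): [2.79, 2.79, 3.14, 3.14, 3.14, 3.14].

INTERFACE

Orientations are given as a unit quaternion [w, x, y, z].
In Python, from plant import arm gives the robot as it stands.
- The arm moves only by the tool play_rows, never from a script. Its arguments are lists of equal length, an entry for each row: "turn": the turn, a rotation vector about the tool's x, y, z in degrees, a list of three; "travel": the shift along the tool's x, y, z in mm, a list of three; "claw": the opening, from 0 (shut) to 1 (fully open). A call has 1 to 5 rows; each row shifts and turns the commanded pose from where the row before left it, along the tool's axes as they then stand; what a row does not reach is not made up. A row lasts 1/8 s, in which the tool goes at most 62.5 mm and 10.7 degrees, less where a joint would pass 70% of its speed; a pose out of reach is approached as far as the arm can. A call with a gripper value outside its range is refused whole. The fingers move at their own pace and stop on an object; "grip_force" is the grip in N (left out, the last holds). Time passes only in rows, so rows that do not move let the fingers close. It gives the time, the measured TCP pose, the force and the opening at its end, in the units of the state.
- arm.get_state(): the state, without advancing time (a new reading comes with each control period).
- arm.grab_frame(name): name is "scene" or "top" or "wrist"; returns the picture (400x640x3 uint8, blue, green, red); there is no depth.
- arm.camera_params(name): a dict with "intrinsics" (3x3 intrinsics, pixels), "dist_coeffs" ([k1, k2, p1, p2, k3] as OpenCV has them; the pictures are not rectified), "camera_from_world" (4x4, takes a point from world to camera coordinates). Camera axes: x right, y up, looking along -z (the intrinsics and any distortion apply to the point x, -y, -z); pixel columns grow to the right and rows downward; lengths in m; the calibration is good to about 2 mm. A picture is of the moment at which its call begins: read the wrist's pose just before it. camera_params takes no time and is no camera call; for the wrist camera it gives the pose at the moment of the call.
- arm.sign_off(): hands the job in, once; it reports no verdict.
Trained networks look in the newest picture that a camera, given by its name, has taken for a name from the list of things; names that differ only in an ending like _2 or _b are one class to them, and where a whole thing is asked for, a point or a joint stands for the part that bears it (a point fixed in the world has none). Each returns a list of dicts, best first, with "confidence" (0 to 1); they miss things now and then, are a little off and sometimes report something else, mostly with a low value. They report only what shows in the picture. A call takes as long as a camera call.
- arm.spot_in(target, camera): "location" ([column, row] in pixels, amid what is visible of it).
- arm.landmark_of(target, camera): "location" ([column, row] in pixels: a listed point, or the origin of a listed thing).
The state is a dict: "time": time; "qpos": joint angles; "joint_vel": joint speeds; "tau": joint torques, N m; "position": TCP position; "tool_rot": TCP orientation; "wrist_force": force on the tool from outside, world axes, zero at the start; "ft_torque": the same for the moment, N m; "gripper_width": opening from 0.0 (shut) to 1.0 (fully open).
Only numpy, scipy, OpenCV 4.12 (cv2) and the standard library are available. Lean on these libraries where they do the work, as an engineer would, in place of code of your own. Each camera call takes 0.05 s, during which the arm holds its last target.

TASK

Take the culture tube from the front socket of the grey stand and find its size in the steel tube gauge: slide it upright into the tapered slot from the open end until it wedges between both cheeks, and hold it there a good second under a light steady push while you note where it stops. Then back it out and stand it, fully down and let go, in the row of the white rack made for that size. It is glass, so never force it, and leave the other two tubes, the dishes and the jar where they are.

Things in the scene. Friction and masses are not known exactly. Their poses are not given: they have to be found in the camera images.
- tube_a_center (a point): one of three upright culture tubes of clear glass, 112 mm tall with a white push cap. Glass 10, 13 or 16 mm in diameter, one tube of each size, unmarked and in no fixed order. The cap, a cylinder 20 mm across (21.4 mm at its top rim), the same on all three, spans 92 to 112 mm above the foot. This point: on the axis, 56 mm above the foot; z runs up to the cap
- tube_b_center (a point): one of three upright culture tubes of clear glass, 112 mm tall with a white push cap. Glass 10, 13 or 16 mm in diameter, one tube of each size, unmarked and in no fixed order. The cap, a cylinder 20 mm across (21.4 mm at its top rim), the same on all three, spans 92 to 112 mm above the foot. This point: on the axis, 56 mm above the foot; z runs up to the cap
- tube_c_center (a point): one of three upright culture tubes of clear glass, 112 mm tall with a white push cap. Glass 10, 13 or 16 mm in diameter, one tube of each size, unmarked and in no fixed order. The cap, a cylinder 20 mm across (21.4 mm at its top rim), the same on all three, spans 92 to 112 mm above the foot. This point: on the axis, 56 mm above the foot; z runs up to the cap
- tube_a: the same tube as tube_a_center, 25 g; origin at the centre of its foot, z up the tube. Straight wall, flat foot with a bevel 2.5 mm wide and 2.5 mm high
- tube_b: the same tube as tube_b_center, 25 g; origin at the centre of its foot, z up the tube. Straight wall, flat foot with a bevel 2.5 mm wide and 2.5 mm high
- tube_c: the same tube as tube_c_center, 25 g; origin at the centre of its foot, z up the tube. Straight wall, flat foot with a bevel 2.5 mm wide and 2.5 mm high
- intake_front (a point): centre of the front socket's mouth, on top of the grey stand: a fixed block 150 x 45 x 45 mm with three sockets 18.5 mm wide, 40 mm deep, in a row along x. The front socket is at the end nearer the robot; the others lie 50 and 100 mm from it along +x of this frame. Tubes stand on the socket floors, 5 mm above the bench
- gauge: the tube gauge, fixed: a bridge of 6 mm steel sheet, 90 mm long (x), 110 mm wide, top 78 mm above the bench, on two thin side legs (inner faces 51 mm either side of the middle), nothing under it. A V slot open at the end nearer the robot is cut in its top. Origin on the bench below its middle, 45 mm in from the open end; x runs into the slot
- gauge_mouth (a point): middle of the slot's open end, level with the top of the sheet; x runs along the slot's middle line into the slot, z up. The slot is 24 mm wide here and narrows evenly by 2.5 mm for each 10 mm, to 7.5 mm where it ends 66 mm in. Hold a tube's foot 8 to 25 mm above the bench in it
- gauge_large (a point): on the slot's middle line, 32 mm in from the open end, at the three lines engraved on both cheeks: a tube of 16 mm glass stops with its axis here, give or take 3 mm
- gauge_medium (a point): on the slot's middle line, 44 mm in, at the two lines engraved on both cheeks: a tube of 13 mm glass stops with its axis here, give or take 3 mm
- gauge_small (a point): on the slot's middle line, 56 mm in, at the one line engraved on both cheeks: a tube of 10 mm glass stops with its axis here, give or take 3 mm
- cheek_left: the left (+y) edge of the gauge's slot; origin and axes as gauge. A tube off the slot's middle line touches one cheek early, by 8 mm for each 1 mm off: it is wedged only when both cheeks press on it. A steady push of 4 to 8 N along the slot wedges it; the glass is at risk above 15 N on a cheek
- cheek_right: the right (-y) edge of the gauge's slot; origin and axes as gauge
- rack: the white rack, fixed, 90 mm (x) by 120 mm (y), 68 mm high, two shelves 6 mm thick, three rows of three holes; rows run along y, holes 30 mm apart, rows 28 mm apart, smallest nearest the robot. The base shelf, top 22 mm above the bench, has under each hole a seat hole 3.5 mm narrower: the right tube sits in it, foot 20 mm above the bench; a thinner one drops through. Origin under its middle
- rack_small (a point): centre of the mouth of the middle hole, on top of the rack's upper shelf, in the row for 10 mm tubes: holes 12 mm wide, one dot at the row's +y end
- rack_medium (a point): the same point in the row for 13 mm tubes: holes 15 mm wide, two dots. The glass is at risk if a tube is pressed on the rack with over 25 N
- rack_large (a point): the same point in the row for 16 mm tubes: holes 18 mm wide, three dots
- dishes_center (a point): a stack of four culture dishes 93 mm wide, 57 mm high, beyond the work: bystander. Centre of the stack
- jar_center (a point): a white plastic jar 68 mm wide, 90 mm high, beyond the work: bystander. Half-way up

How it is judged:
By the outcome, as a careful person would: the job done as asked, in the order asked, and still so for the second after the job is handed in, with the robot touching nothing.
It also fails if it takes over 72 s, if anything falls off the work surface, if the arm or the gripper's body presses on something with over 40 N, if the wrist force passes 120 N, or if a joint passes its speed limit or range.

## Working session

There is one attempt and no reset: what is moved stays moved. The work goes in short steps, Python scripts to look and compute and a tool call to move; the robot and the scene stay as the last step left them, time stands still between calls to the robot, and variables do not carry over. Pictures are saved under pics/ and viewed, and the job is handed in when it is done.

Besides the shell and the picture viewer there is one more tool, called after ">>>" as name(argument=value, ...), one argument or row to a line, values as JSON. play_rows: Moves the arm, as the interface text tells. Its arguments: {"type":"object","properties":{"turn":{"type":"array","items":{"type":"array","items":{"type":"number"}}},"travel":{"type":"array","items":{"type":"array","items":{"type":"number"}}},"claw":{"type":"array","items":{"type":"number"}},"grip_force":{"type":"number"}},"required":["turn","travel","claw"]}

```bash
ls; mkdir -p pics; python3 - <<'E'
from plant import arm
import cv2
s=arm.get_state(); print({k:(v if not hasattr(v,'tolist') else v.tolist()) for k,v in s.items()})
for c in ("scene","top"):
    cv2.imwrite(f"pics/{c}0.png",arm.grab_frame(c))
    p=arm.camera_params(c); print(c,p)
print(arm.get_state()["time"])
E
```

```text
pics
{'time': 0.0, 'qpos': [1.021489953820127, 0.5284534851267647, 1.4338930276982271, -8.853025682837735e-06, 1.1814049418019152, -0.1785081806877228], 'joint_vel': [0.00010566341689603813, -0.0002500536117375863, -0.0024924954422578948, 0.0007500507421439989, 0.0012414329889510033, 0.001551774218153685], 'tau': [-0.0017027744615916163, -44.005115032196045, -17.65856444835663, 0.0630428153090179, 0.05824431194923818, -0.0001724917092360556], 'position': [0.22606649055985237, 0.5818982971264608, 0.22158238373970993], 'tool_rot': [-0.0003803638930153719, 0.18433704158369207, 0.9828624980018262, -0.0010101708227726071], 'wrist_force': [0.33101228754105594, 0.10111527986551647, -0.5619657384939969], 'ft_torque': [0.06054598051731798, 0.015950193955094307, 0.026938722622774264], 'gripper_width': 1.0019400461687202}
scene {'intrinsics': array([[478.13687303,   0.        , 319.13977951],
       [  0.        , 478.13687303, 191.29479179],
       [  0.        ,   0.        ,   1.        ]]), 'dist_coeffs': array([-0.04040005,  0.        ,  0.        ,  0.        ,  0.        ]), 'camera_from_world': array([[-0.56026753,  0.82826423, -0.00886895,  0.32027367],
       [-0.47940632, -0.31551877,  0.81891238,  0.24238208],
       [ 0.67547751,  0.46306185,  0.57385003, -1.56245419],
       [ 0.        ,  0.        ,  0.        ,  1.        ]])}
top {'intrinsics': array([[404.19479516,   0.        , 318.50588234],
       [  0.        , 404.19479516, 199.5001081 ],
       [  0.        ,   0.        ,   1.        ]]), 'dist_coeffs': array([0.02693096, 0.        , 0.        , 0.        , 0.        ]), 'camera_from_world': array([[ 0.01709049, -0.99970388,  0.01732229, -0.00973765],
       [ 0.98915412,  0.01943284,  0.14559016, -0.61513968],
       [-0.14588367,  0.01464621,  0.98919333, -0.9240914 ],
       [ 0.        ,  0.        ,  0.        ,  1.        ]])}
0.1
```

View pics/scene0.png

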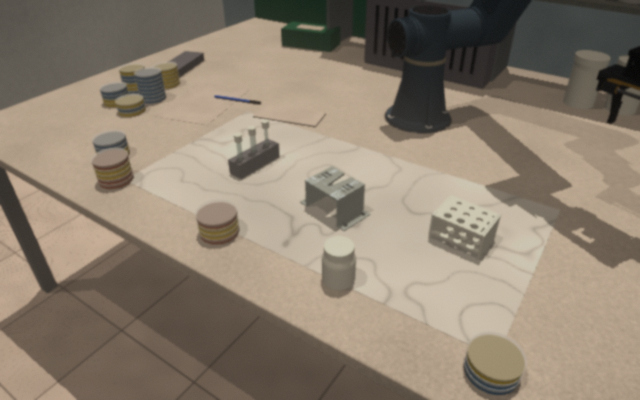

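View pics/top0.png

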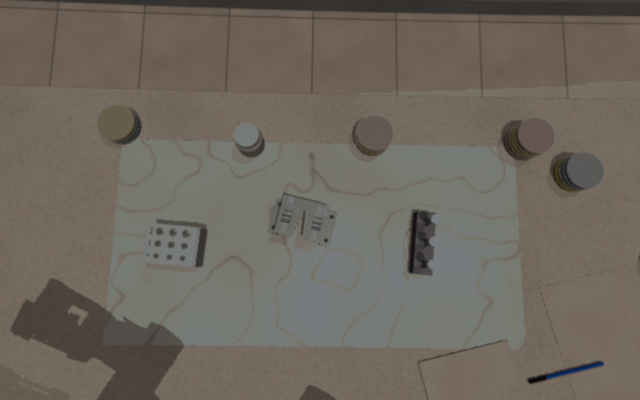

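```bash
python3 - <<'E'
from plant import arm
for c in ("scene","top"):
  for n in ["tube_a_center","tube_a","intake_front","gauge","gauge_mouth","gauge_large","gauge_medium","gauge_small","rack","rack_small","rack_medium","rack_large"]:
    r=arm.landmark_of(n,c)
    print(c,n,[(round(d["confidence"],2),[round(float(x),1) for x in d["location"]]) for d in r[:4]])
print(arm.get_state()["time"])
E
```

```text
scene tube_a_center [(0.52, [251.5, 148.2]), (0.51, [216.0, 220.6]), (0.49, [235.6, 154.2])]
scene tube_a [(0.66, [253.5, 161.4]), (0.53, [339.3, 182.3])]
scene intake_front [(0.94, [264.4, 140.9]), (0.22, [251.9, 150.4])]
scene gauge [(0.6, [334.7, 210.2]), (0.57, [463.9, 219.6])]
scene gauge_mouth [(0.83, [348.8, 171.5])]
scene gauge_large [(0.66, [337.1, 179.4])]
scene gauge_medium [(0.61, [336.4, 182.3])]
scene gauge_small [(0.67, [333.9, 181.0])]
scene rack [(0.69, [459.1, 236.2])]
scene rack_small [(0.59, [471.5, 205.8]), (0.19, [266.8, 138.3])]
scene rack_medium [(0.86, [468.4, 210.6])]
scene rack_large [(0.6, [458.9, 220.5]), (0.3, [252.1, 161.1])]
top tube_a_center [(0.63, [429.2, 220.3])]
top tube_a [(0.64, [423.2, 243.1]), (0.48, [421.1, 224.3]), (0.45, [415.6, 263.2])]
top intake_front [(0.63, [170.6, 230.7]), (0.62, [423.6, 264.9]), (0.17, [421.2, 240.4])]
top gauge [(0.59, [301.3, 221.3])]
top gauge_mouth [(0.85, [296.2, 237.7])]
top gauge_large [(0.64, [299.3, 228.1]), (0.42, [302.0, 221.4])]
top gauge_medium [(0.72, [303.8, 219.6])]
top gauge_small [(0.86, [305.5, 213.3]), (0.34, [301.1, 223.1])]
top rack [(0.87, [182.3, 246.1])]
top rack_small [(0.98, [168.8, 255.4]), (0.45, [422.5, 243.8]), (0.16, [295.1, 239.6])]
top rack_medium [(0.58, [170.9, 243.4]), (0.24, [425.3, 261.7])]
top rack_large [(0.74, [170.5, 230.1]), (0.41, [302.0, 215.7]), (0.3, [301.3, 222.1])]
1.3
```

```bash
cat > h.py <<'E'
import numpy as np, cv2
from scipy.spatial.transform import Rotation as R
from plant import arm
def ray(p,uv):
    K=np.array(p["intrinsics"]);d=np.array(p["dist_coeffs"]);T=np.array(p["camera_from_world"])
    x=cv2.undistortPoints(np.array(uv,float).reshape(1,1,2),K,d)[0,0]
    v=T[:3,:3].T@np.array([x[0],-x[1],-1.]); o=-T[:3,:3].T@T[:3,3]
    return o,v
def onz(p,uv,z):
    o,v=ray(p,uv); return o+v*(z-o[2])/v[2]
def proj(p,X):
    K=np.array(p["intrinsics"]);d=np.array(p["dist_coeffs"]);T=np.array(p["camera_from_world"])
    c=np.atleast_2d(X)@T[:3,:3].T+T[:3,3]; c=c*[1,-1,-1]
    return cv2.projectPoints(c.reshape(-1,1,3),np.zeros(3),np.zeros(3),K,d)[0].reshape(-1,2)
def rot(s): q=s["tool_rot"]; return R.from_quat([q[1],q[2],q[3],q[0]])
def st():
    s=arm.get_state(); r=rot(s)
    m=r.as_matrix()
    print("t",round(s["time"],2),"pos",np.round(s["position"],4),"F",np.round(s["wrist_force"],1),"w",round(s["gripper_width"]*87,1),"yawx",round(np.degrees(np.arctan2(m[1,0],m[0,0])),2),"z",np.round(m[:,2],4))
    return s
def go(tgt,yawx=None,tilt=True,s=None):
    """travel (tool mm) and turn (deg) to get TCP to tgt with tool x at yaw yawx pointing down"""
    s=s or arm.get_state(); r=rot(s)
    tr=r.inv().apply(np.array(tgt)-s["position"])*1e3
    out={"travel(tool, before turn)":np.round(tr,1)}
    if yawx is not None:
        a=np.radians(yawx); D=np.array([[np.cos(a),np.sin(a),0],[np.sin(a),-np.cos(a),0],[0,0,-1.]])
        rd=R.from_matrix(D); out["turn"]=np.round(np.degrees((r.inv()*rd).as_rotvec()),2)
        out["travel in final frame"]=np.round(rd.inv().apply(np.array(tgt)-s["position"])*1e3,1)
    print(out)
E
python3 - <<'E'
from h import *
P={c:arm.camera_params(c) for c in("scene","top")}
L=[("intake",.045,(264.4,140.9),(423.6,264.9)),("mouth",.078,(348.8,171.5),(296.2,237.7)),("large",.078,(337.1,179.4),(299.3,228.1)),("med",.078,(336.4,182.3),(303.8,219.6)),("small",.078,(333.9,181),(305.5,213.3)),
("rs",.068,(471.5,205.8),(168.8,255.4)),("rm",.068,(468.4,210.6),(170.9,243.4)),("rl",.068,(458.9,220.5),(170.5,230.1))]
for n,z,a,b in L: print(n,onz(P["scene"],a,z).round(4),onz(P["top"],b,z).round(4))
for n in("scene",): 
  im=cv2.imread("pics/scene0.png"); cv2.imwrite("pics/s1.png",cv2.resize(im[110:270,210:510],(800,427),interpolation=cv2.INTER_CUBIC))
im=cv2.imread("pics/top0.png"); cv2.imwrite("pics/t1.png",cv2.convertScaleAbs(cv2.resize(im[180:290,140:450],(800,284),interpolation=cv2.INTER_CUBIC),alpha=1.8))
p=arm.camera_params("wrist"); print(p)
cv2.imwrite("pics/w0.png",arm.grab_frame("wrist"))
s=st()
E
```

```text
intake [ 0.4585 -0.2626  0.045 ] [ 0.465  -0.2477  0.045 ]
mouth [0.5095 0.0452 0.078 ] [0.5213 0.0514 0.078 ]
large [0.5541 0.04   0.078 ] [0.5433 0.0449 0.078 ]
med [0.5653 0.0452 0.078 ] [0.563 0.035 0.078]
small [0.564  0.0374 0.078 ] [0.5777 0.0314 0.078 ]
rs [0.4671 0.3365 0.068 ] [0.4769 0.3396 0.068 ]
rm [0.4878 0.3368 0.068 ] [0.504  0.3368 0.068 ]
rl [0.5324 0.332  0.068 ] [0.5343 0.3399 0.068 ]
{'intrinsics': array([[302.65665056,   0.        , 313.9319589 ],
       [  0.        , 302.65665056, 198.6154107 ],
       [  0.        ,   0.        ,   1.        ]]), 'dist_coeffs': array([-0.05244359,  0.        ,  0.        ,  0.        ,  0.        ]), 'camera_from_world': array([[ 3.61849320e-01,  9.32236554e-01, -2.77684544e-04,
        -6.24704662e-01],
       [-8.95544373e-01,  3.47524406e-01, -2.77897576e-01,
         3.39344072e-02],
       [-2.58969777e-01,  1.00805728e-01,  9.60610670e-01,
        -3.90874837e-01],
       [ 0.00000000e+00,  0.00000000e+00,  0.00000000e+00,
         1.00000000e+00]])}
t 1.35 pos [0.2264 0.5825 0.2225] F [-1.1 -0.2  0. ] w 87.1 yawx 158.76 z [-0. -0. -1.]
```

View pics/s1.png

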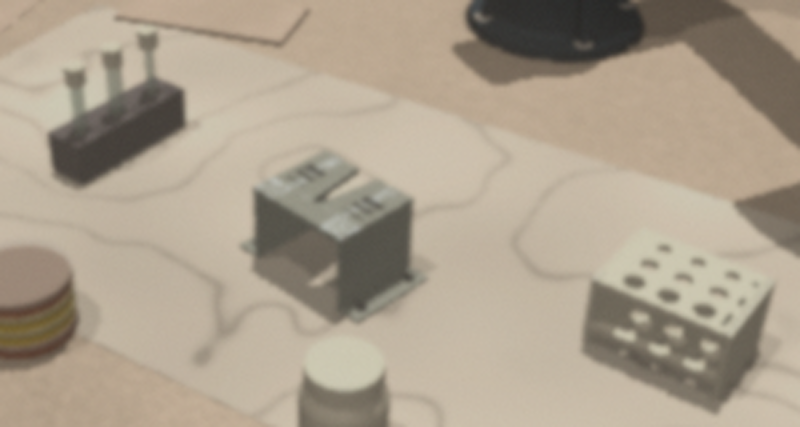

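View pics/t1.png

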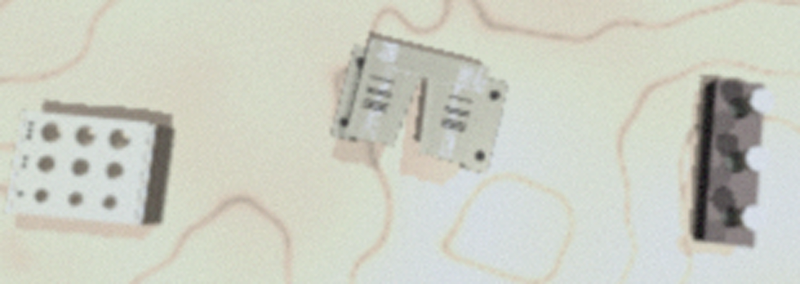

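View pics/w0.png

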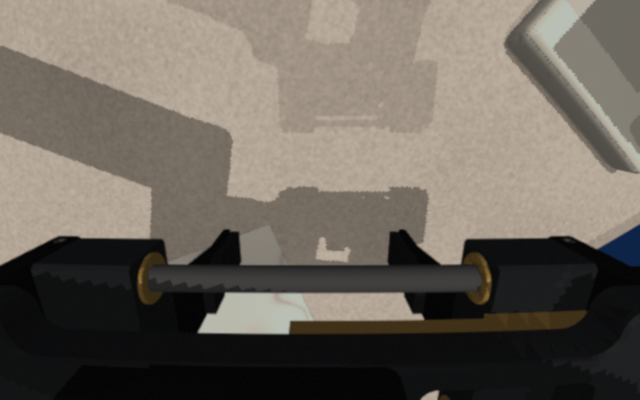

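```bash
python3 - <<'E'
from h import *
go([.571,.312,.18])
E
```

```text
{'travel(tool, before turn)': array([-419.2, -127.3,   42.5])}
```

>>> play_rows(
  turn=[
    [0,0,0],
    [0,0,0],
    [0,0,0],
    [0,0,0],
    [0,0,0],
  ],
  travel=[
    [-52,-16,5],
    [-52,-16,5],
    [-52,-16,5],
    [-52,-16,5],
    [-52,-16,5],
  ],
  claw=[0.45,0.45,0.45,0.45,0.45],
  grip_force=10,
)

```text
time: 1.98
position: [0.4412, 0.4127, 0.1976]
tool_rot: [0.0, 0.184, 0.983, 0.0]
wrist_force: [-0.1, 0.6, 0.2]
gripper_width: 0.518
```

>>> play_rows(
  turn=[
    [0,0,0],
    [0,0,0],
    [0,0,0],
    [0,0,0],
    [0,0,0],
  ],
  travel=[
    [-52,-16,5],
    [-52,-16,5],
    [-55,-16,5],
    [0,0,2],
    [0,0,0],
  ],
  claw=[0.45,0.45,0.45,0.45,0.45],
)

```text
time: 2.6
position: [0.57, 0.3112, 0.1801]
tool_rot: [-0.001, 0.185, 0.983, -0.0]
wrist_force: [-1.0, 1.0, 0.4]
gripper_width: 0.449
```

```bash
cat > look.py <<'E'
import sys
from h import *
name=sys.argv[1]; items=[a.split("@") for a in sys.argv[2:]]
s=st(); p=arm.camera_params("wrist"); im=arm.grab_frame("wrist")
import pickle; pickle.dump((p,s),open(f"pics/{name}.pkl","wb"))
cv2.imwrite(f"pics/{name}.png",im)
for n,z in items:
    for d in arm.landmark_of(n,"wrist")[:3]:
        print(n,round(d["confidence"],2),np.round(d["location"],1),onz(p,d["location"],float(z)).round(4))
print(arm.get_state()["time"])
E
python3 look.py w1 rack_small@.068 rack_medium@.068 rack_large@.068 rack@0
```

```text
t 2.6 pos [0.57   0.3112 0.1801] F [-1.   1.   0.4] w 39.1 yawx 158.7 z [-0.0017 -0.     -1.    ]
rack_small 0.75 [305.   85.9] [0.476  0.3392 0.068 ]
rack_medium 0.72 [312.4 119.5] [0.5045 0.3349 0.068 ]
rack_large 0.59 [319.7 148.7] [0.5308 0.3317 0.068 ]
rack 0.76 [312.5 119.1] [0.5055 0.3342 0.    ]
2.85
```

View pics/w1.png

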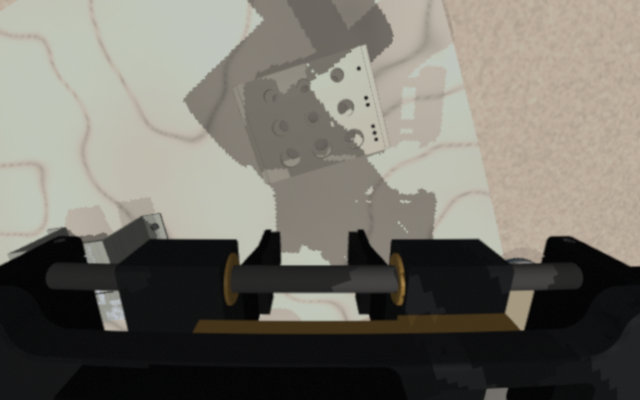

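```bash
cat >> h.py <<'E'
def plan(tgt,yawx,N):
    s=arm.get_state(); r=rot(s); a=np.radians(yawx)
    D=R.from_matrix(np.array([[np.cos(a),np.sin(a),0],[np.sin(a),-np.cos(a),0],[0,0,-1.]]))
    rv=(r.inv()*D).as_rotvec()/N; d=(np.array(tgt)-s["position"])/N*1e3
    print("turn/row",np.degrees(rv).round(2))
    for i in range(N): print(i+1,np.round((r*R.from_rotvec(rv*i)).inv().apply(d),1))
E
python3 - <<'E'
from h import *
plan([.528,-.026,.19],72,9)
E
```

```text
turn/row [ 0.   -0.    9.65]
1 [ -9.3 -36.7  -1. ]
2 [-15.3 -34.7  -1. ]
3 [-20.9 -31.6  -1. ]
4 [-25.9 -27.7  -1. ]
5 [-30.2 -22.9  -1. ]
6 [-33.6 -17.6  -1. ]
7 [-36.  -11.7  -1. ]
8 [-37.5  -5.5  -1. ]
9 [-37.9   0.9  -1. ]
```

>>> play_rows(
  turn=[
    [0,0,9.65],
    [0,0,9.65],
    [0,0,9.65],
    [0,0,9.65],
    [0,0,9.65],
  ],
  travel=[
    [-9,-37,-1],
    [-15,-35,-1],
    [-21,-32,-1],
    [-26,-28,-1],
    [-30,-23,-1],
  ],
  claw=[0.45,0.45,0.45,0.45,0.45],
)

```text
time: 3.48
position: [0.5455, 0.1223, 0.186]
tool_rot: [0.0, 0.572, 0.821, 0.0]
wrist_force: [-0.1, 0.1, -0.8]
gripper_width: 0.45
```

>>> play_rows(
  turn=[
    [0,0,9.65],
    [0,0,9.65],
    [0,0,9.65],
    [0,0,9.65],
    [0,0,0],
  ],
  travel=[
    [-34,-18,-1],
    [-36,-12,-1],
    [-37,-5,-1],
    [-38,1,-1],
    [0,0,0],
  ],
  claw=[0.45,0.45,0.45,0.45,0.45],
)

```text
time: 4.1
position: [0.5273, -0.0296, 0.1901]
tool_rot: [0.001, 0.81, 0.586, 0.0]
wrist_force: [0.3, 0.7, 0.2]
gripper_width: 0.446
```

```bash
python3 look.py w2 gauge_mouth@.078 gauge_large@.078 gauge_medium@.078 gauge_small@.078 gauge@0
```

```text
t 4.1 pos [ 0.5273 -0.0296  0.1901] F [0.3 0.7 0.2] w 38.8 yawx 71.77 z [ 1.2e-03 -6.0e-04 -1.0e+00]
gauge_mouth 0.8 [279.2 115.5] [0.521  0.0488 0.078 ]
gauge_large 0.71 [316.7 110.7] [0.5535 0.0424 0.078 ]
gauge_large 0.59 [329.6 111.1] [0.5642 0.0385 0.078 ]
gauge_medium 0.66 [331.5 110.7] [0.5658 0.0384 0.078 ]
gauge_small 0.77 [344.1 108.5] [0.5769 0.0367 0.078 ]
gauge 0.91 [330.  109.9] [0.5688 0.0385 0.    ]
4.4
```

View pics/w2.png

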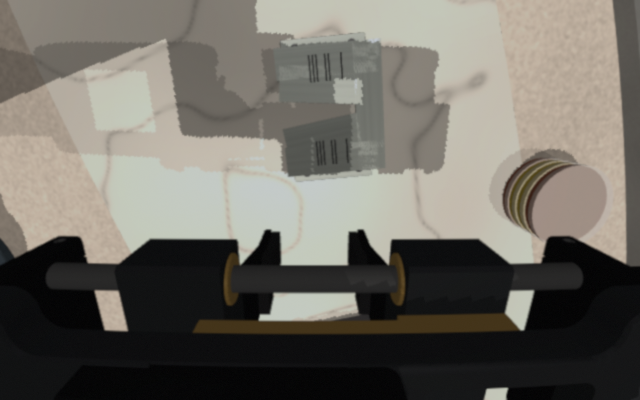

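```bash
cat > ov.py <<'E'
# overlay gauge model
import sys,pickle
from h import *
name=sys.argv[1]; gx,gy,yaw=map(float,sys.argv[2:5]); 
x0,y0,w,h,k=map(int,sys.argv[5:10])
p,s=pickle.load(open(f"pics/{name}.pkl","rb")); im=cv2.imread(f"pics/{name}.png")
crop=cv2.resize(im[y0:y0+h,x0:x0+w],(w*k,h*k),interpolation=cv2.INTER_CUBIC)
a=np.radians(yaw); 
def W(x,y,z=.078): return [gx+np.cos(a)*x-np.sin(a)*y,gy+np.sin(a)*x+np.cos(a)*y,z]
# gx,gy = mouth
segs=[((0,-.055),(.09,-.055)),((.09,-.055),(.09,.055)),((.09,.055),(0,.055)),((0,.055),(0,.012)),((0,-.055),(0,-.012)),((0,.012),(.066,.00375)),((0,-.012),(.066,-.00375)),((.066,.00375),(.066,-.00375))]
for A,B in segs:
    q=proj(p,[W(*A),W(*B)]); q=((q-[x0,y0]+.5)*k).astype(int)
    cv2.line(crop,tuple(map(int,q[0])),tuple(map(int,q[1])),(0,0,255),1)
cv2.imwrite(f"pics/{name}_ov{sys.argv[10]}.png",crop)
E
python3 ov.py w2 .521 .049 -16.5 240 20 180 180 4 a
```

```text
(no output)
```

View pics/w2_ova.png

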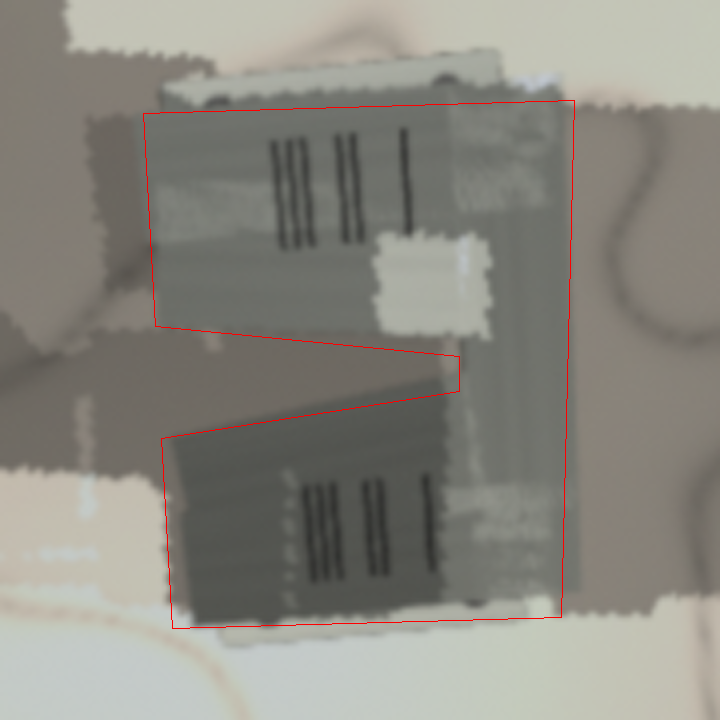

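```bash
python3 ov.py w2 .522 .051 -13 240 20 180 180 4 b
```

```text
(no output)
```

View pics/w2_ovb.png

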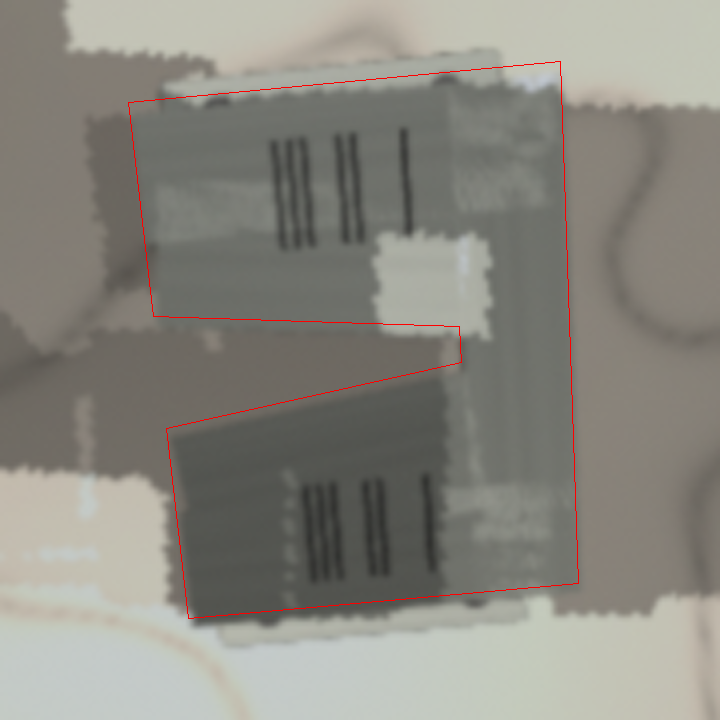

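```bash
python3 ov.py w2 .5215 .0485 -14 240 20 180 180 4 c
```

```text
(no output)
```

View pics/w2_ovc.png

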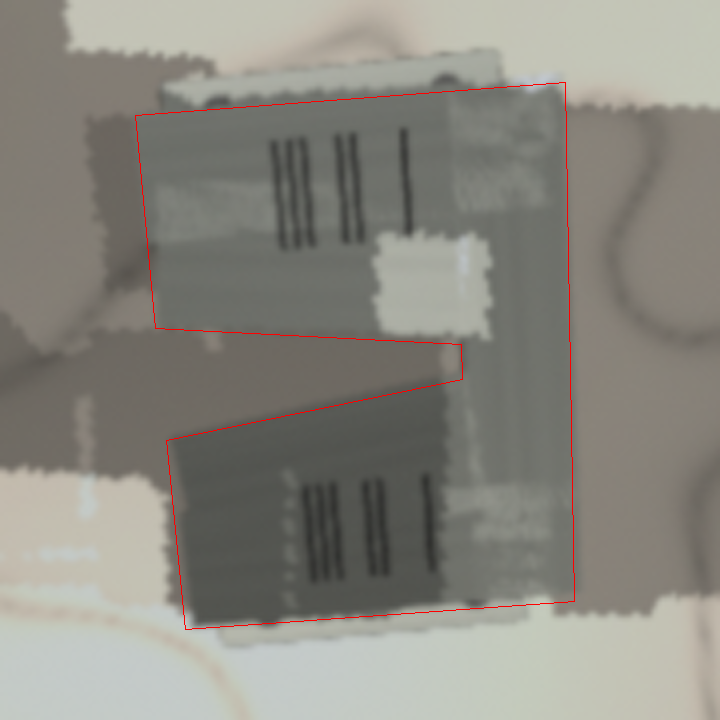

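```bash
python3 - <<'E'
from h import *
plan([.405,-.255,.20],-3,8)
E
```

```text
turn/row [-0.   -0.    9.38]
1 [-31.8  -5.7  -1.3]
2 [-32.3  -0.5  -1.3]
3 [-32.    4.8  -1.3]
4 [-30.8  10.   -1.3]
5 [-28.7  14.9  -1.3]
6 [-25.9  19.3  -1.3]
7 [-22.4  23.3  -1.3]
8 [-18.3  26.7  -1.3]
```

>>> play_rows(
  turn=[
    [0,0,9.4],
    [0,0,9.4],
    [0,0,9.4],
    [0,0,9.4],
    [0,0,9.4],
  ],
  travel=[
    [-32,-6,-1],
    [-32,0,-1],
    [-32,5,-1],
    [-31,10,-2],
    [-29,15,-1],
  ],
  claw=[0.45,0.45,0.45,0.45,0.45],
)

```text
time: 5.03
position: [0.4504, -0.171, 0.1957]
tool_rot: [0.0, 0.977, 0.214, 0.0]
wrist_force: [0.5, -1.0, -0.3]
gripper_width: 0.447
```

>>> play_rows(
  turn=[
    [0,0,9.4],
    [0,0,9.4],
    [0,0,9.4],
    [0,0,0],
    [0,0,0],
  ],
  travel=[
    [-26,19,-1],
    [-22,23,-2],
    [-18,27,-1],
    [0,0,0],
    [0,0,0],
  ],
  claw=[0.45,0.45,0.45,0.45,0.45],
)

```text
time: 5.65
position: [0.4051, -0.255, 0.1994]
tool_rot: [-0.0, 1.0, -0.028, -0.0]
wrist_force: [0.3, 1.2, 0.1]
gripper_width: 0.449
```

```bash
python3 look.py w3 intake_front@.045 tube_a_center@.061 tube_a@.005
```

```text
t 5.65 pos [ 0.4051 -0.255   0.1994] F [0.3 1.2 0.1] w 39.1 yawx -3.18 z [-2.e-04  9.e-04 -1.e+00]
intake_front 0.85 [304.1 124.2] [ 0.4689 -0.2486  0.045 ]
intake_front 0.57 [308.7  12.4] [ 0.5719 -0.2594  0.045 ]
tube_a_center 0.73 [310.   11.1] [ 0.5683 -0.2606  0.061 ]
tube_a 0.93 [307.8  31. ] [ 0.5652 -0.2573  0.005 ]
tube_a 0.78 [302.9 125.6] [ 0.4659 -0.2458  0.005 ]
tube_a 0.55 [303.4  79.8] [ 0.5157 -0.2495  0.005 ]
5.85
```

View pics/w3.png

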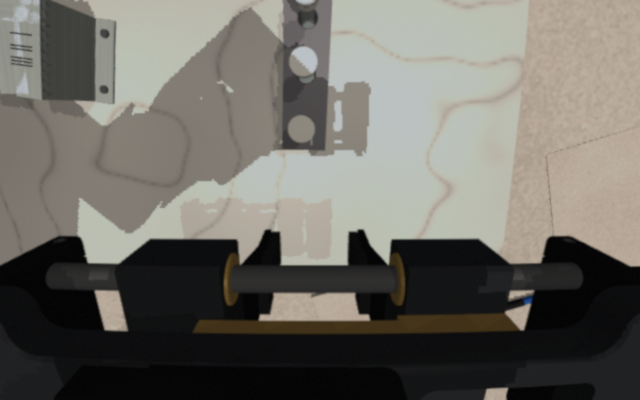

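```bash
python3 - <<'E'
from h import *
import pickle
p,s=pickle.load(open("pics/w3.pkl","rb")); im=cv2.imread("pics/w3.png")
cv2.imwrite("pics/w3z.png",cv2.resize(im[0:160,250:350],(500,800),interpolation=cv2.INTER_CUBIC))
for uv in [(301.5,129),(303,61)]: print(onz(p,uv,.117).round(4))
o,_=ray(p,(300,100)); print(o)
E
```

```text
[ 0.468  -0.2488  0.117 ]
[ 0.5181 -0.2532  0.117 ]
[ 0.48075434 -0.25944076  0.36160911]
```

View pics/w3z.png

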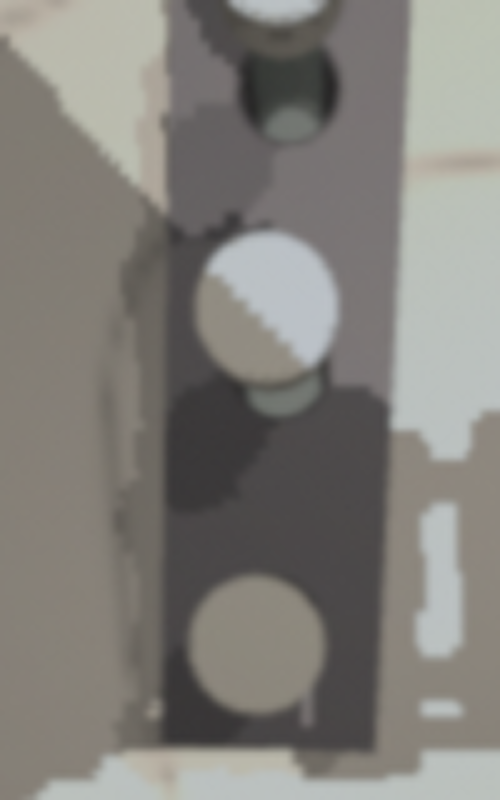

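```bash
python3 - <<'E'
from h import *
go([.468,-.249,.15],-4)
E
```

```text
{'travel(tool, before turn)': array([62.4, -9.4, 49.5]), 'turn': array([-0.02,  0.01,  0.83]), 'travel in final frame': array([ 62.2, -10.3,  49.5])}
```

>>> play_rows(
  turn=[
    [0,0,0.8],
    [0,0,0],
    [0,0,0],
    [0,0,0],
  ],
  travel=[
    [31,-4.5,10],
    [31,-5,20],
    [0,0,19],
    [0,0,0],
  ],
  claw=[0.45,0.45,0.45,0.45],
)

```text
time: 6.35
position: [0.4668, -0.2488, 0.1491]
tool_rot: [-0.001, 0.999, -0.035, -0.002]
wrist_force: [-0.2, -0.1, 0.7]
gripper_width: 0.449
```

```bash
python3 look.py w4; python3 - <<'E'
from h import *
go([.468,-.249,.084],-4)
E
```

```text
t 6.35 pos [ 0.4668 -0.2488  0.1491] F [-0.2 -0.1  0.7] w 39.1 yawx -3.99 z [-0.0032  0.0027 -1.    ]
6.4
{'travel(tool, before turn)': array([ 1. , -0.4, 66.1]), 'turn': array([-0.07,  0.09, -0.02]), 'travel in final frame': array([ 0.9, -0.5, 66.1])}
```

View pics/w4.png

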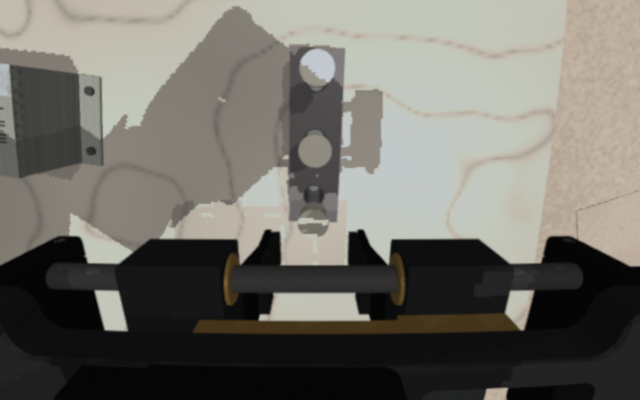

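```bash
python3 - <<'E'
from h import *
import pickle
p,s=pickle.load(open("pics/w4.pkl","rb")); im=cv2.imread("pics/w4.png")
print(proj(p,[[.468,-.249,.117],[.468,-.249,.097],[.518,-.253,.117]]).round(1))
cv2.imwrite("pics/w4z.png",cv2.resize(im[180:280,240:380],(700,500),interpolation=cv2.INTER_CUBIC))
E
```

```text
[[313.8 224.4]
 [313.9 214.7]
 [314.6 151. ]]
```

View pics/w4z.png

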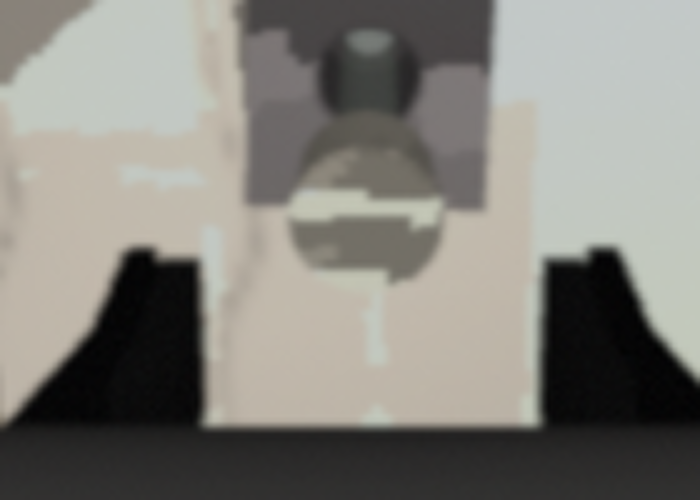

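>>> play_rows(
  turn=[
    [0,0,0],
    [0,0,0],
    [0,0,0],
    [0,0,0],
    [0,0,0],
  ],
  travel=[
    [1.5,0,22],
    [0,0,22],
    [0,0,16],
    [0,0,5],
    [0,0,0],
  ],
  claw=[0.45,0.45,0.45,0.45,0.45],
)

```text
time: 7.02
position: [0.469, -0.2507, 0.0858]
tool_rot: [0.0, 0.999, -0.036, 0.0]
wrist_force: [0.2, -0.6, -0.6]
gripper_width: 0.447
```

```bash
python3 look.py w5
```

```text
t 7.03 pos [ 0.469  -0.2507  0.0858] F [ 0.2 -0.6 -0.6] w 38.9 yawx -4.1 z [ 2.e-04 -1.e-04 -1.e+00]
7.075
```

View pics/w5.png

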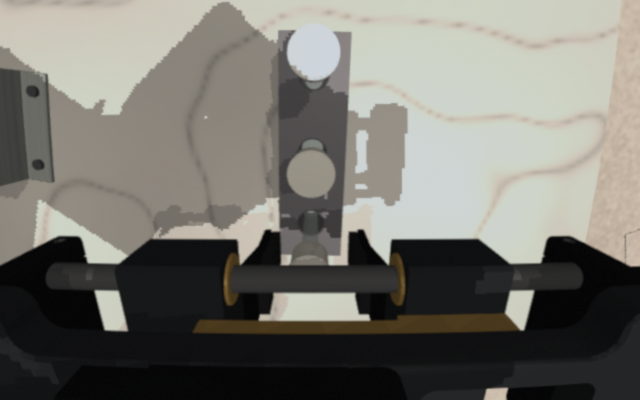

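>>> play_rows(
  turn=[
    [0,0,0],
    [0,0,0],
    [0,0,0],
    [0,0,0],
    [0,0,0],
  ],
  travel=[
    [0,-1.5,1.5],
    [0,0,0],
    [0,0,0],
    [0,0,0],
    [0,0,0],
  ],
  claw=[0.45,0.15,0.15,0.15,0.15],
  grip_force=30,
)

```text
time: 7.7
position: [0.469, -0.2491, 0.0842]
tool_rot: [0.0, 0.999, -0.036, 0.0]
wrist_force: [0.1, 0.1, 0.6]
gripper_width: 0.214
```

```bash
python3 look.py w6
```

```text
t 7.7 pos [ 0.469  -0.2491  0.0842] F [0.1 0.1 0.6] w 18.6 yawx -4.1 z [ 2.e-04 -1.e-04 -1.e+00]
7.75
```

>>> play_rows(
  turn=[
    [0,0,0],
    [0,0,0],
    [0,0,0],
  ],
  travel=[
    [0,0,0],
    [0,0,0],
    [0,0,0],
  ],
  claw=[0.0,0.0,0.0],
  grip_force=35,
)

```text
time: 8.12
position: [0.469, -0.2491, 0.0841]
tool_rot: [0.0, 0.999, -0.036, 0.0]
wrist_force: [-0.2, 1.1, 1.1]
gripper_width: 0.213
```

```bash
python3 look.py w7
```

```text
t 8.12 pos [ 0.469  -0.2491  0.0841] F [-0.2  1.1  1.1] w 18.5 yawx -4.1 z [ 1.e-04 -1.e-04 -1.e+00]
8.175
```

View pics/w7.png

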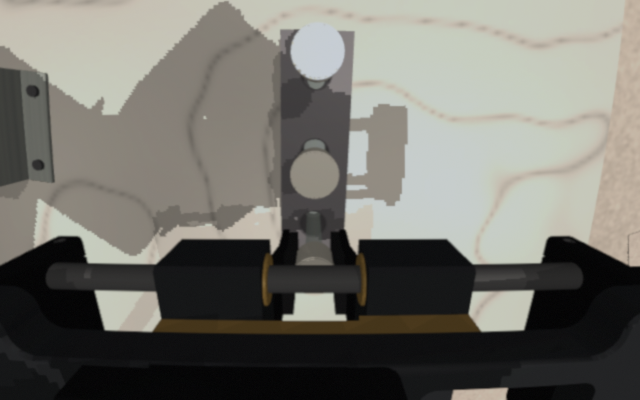

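>>> play_rows(
  turn=[
    [0,0,0],
    [0,0,0],
    [0,0,0],
    [0,0,0],
    [0,0,0],
  ],
  travel=[
    [0,0,-8],
    [0,0,-18],
    [0,0,-18],
    [0,0,-18],
    [0,0,-6],
  ],
  claw=[0.0,0.0,0.0,0.0,0.0],
)

```text
time: 8.8
position: [0.4694, -0.2495, 0.1533]
tool_rot: [0.001, 0.999, -0.036, 0.001]
wrist_force: [0.6, -0.4, -0.8]
gripper_width: 0.215
```

```bash
python3 look.py w8; python3 - <<'E'
from h import *
cv2.imwrite("pics/sc8.png",cv2.resize(arm.grab_frame("scene")[80:230,200:400],(800,600),interpolation=cv2.INTER_CUBIC))
E
```

```text
t 8.8 pos [ 0.4694 -0.2495  0.1533] F [ 0.6 -0.4 -0.8] w 18.7 yawx -4.09 z [ 0.0017 -0.0015 -1.    ]
8.85
```

View pics/w8.png

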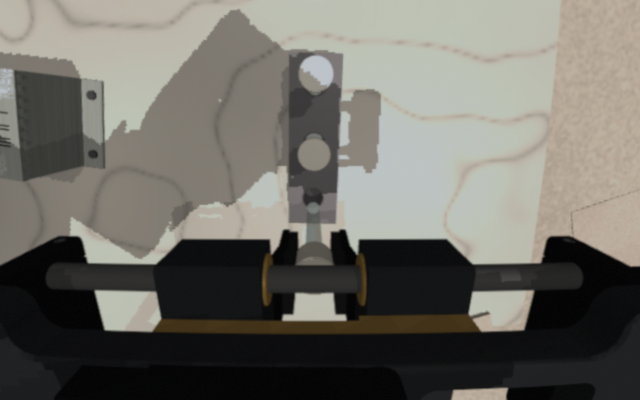

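View pics/sc8.png

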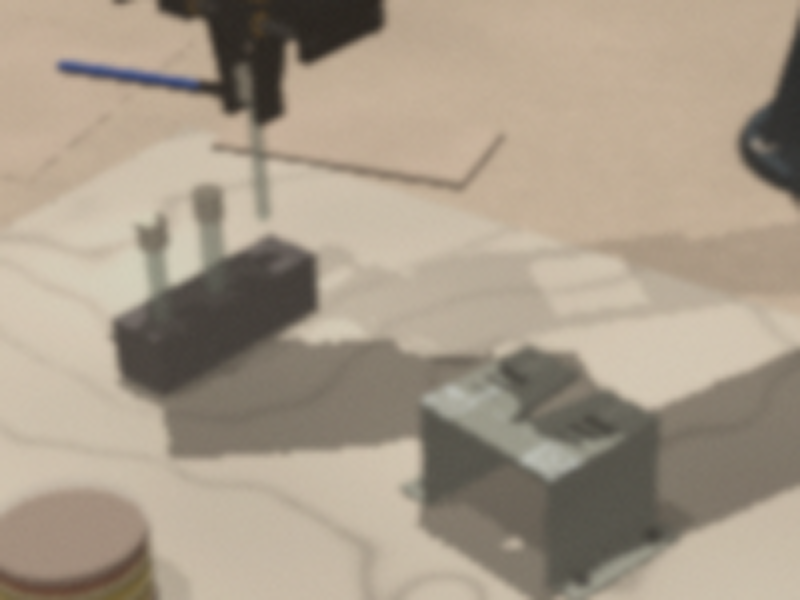

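```bash
python3 - <<'E'
from h import *
plan([.4826,.0583,.15],76.5,10)
E
```

```text
turn/row [ 0.01 -0.   -8.06]
1 [ -0.9 -30.8   0.2]
2 [  3.5 -30.6   0.2]
3 [  7.7 -29.8   0.2]
4 [ 11.8 -28.4   0.3]
5 [ 15.7 -26.5   0.3]
6 [ 19.2 -24.    0.3]
7 [ 22.4 -21.1   0.3]
8 [ 25.2 -17.7   0.3]
9 [ 27.4 -14.    0.3]
10 [ 29.1 -10.1   0.3]
```

>>> play_rows(
  turn=[
    [0,0,-8],
    [0,0,-8],
    [0,0,-8],
    [0,0,-8],
    [0,0,-8],
  ],
  travel=[
    [-1,-31,0],
    [3,-31,0],
    [8,-30,0],
    [12,-28,0],
    [16,-26,0],
  ],
  claw=[0.0,0.0,0.0,0.0,0.0],
)

```text
time: 9.52
position: [0.4758, -0.0939, 0.1513]
tool_rot: [-0.001, 0.951, 0.31, -0.001]
wrist_force: [0.5, 0.4, -0.1]
gripper_width: 0.211
```

>>> play_rows(
  turn=[
    [0,0,-8.2],
    [0,0,-8.2],
    [0,0,-8],
    [0,0,-8],
    [0,0,-8],
  ],
  travel=[
    [19,-24,0],
    [22,-21,0],
    [25,-18,0],
    [27,-14,0],
    [29,-10,0],
  ],
  claw=[0.0,0.0,0.0,0.0,0.0],
)

```text
time: 10.15
position: [0.482, 0.0587, 0.1513]
tool_rot: [-0.001, 0.785, 0.62, -0.001]
wrist_force: [-0.4, -0.4, -1.0]
gripper_width: 0.212
```

>>> play_rows(
  turn=[
    [0,0,0],
    [0,0,0],
  ],
  travel=[
    [0,0,0],
    [0,0,0],
  ],
  claw=[0.0,0.0],
)

```text
time: 10.4
position: [0.4824, 0.0574, 0.1516]
tool_rot: [-0.0, 0.787, 0.617, -0.0]
wrist_force: [0.3, 0.0, -0.2]
gripper_width: 0.212
```

```bash
python3 look.py w9 gauge_mouth@.078 gauge_small@.078; python3 - <<'E'
from h import *
go([.4826,.0583,.10],76.5)
E
```

```text
t 10.4 pos [0.4824 0.0574 0.1516] F [ 0.3  0.  -0.2] w 18.4 yawx 76.25 z [-9.e-04 -3.e-04 -1.e+00]
gauge_mouth 0.65 [363.7 207.9] [0.5217 0.0475 0.078 ]
gauge_small 0.9 [432.2 204.1] [0.5773 0.0373 0.078 ]
10.55
{'travel(tool, before turn)': array([ 1.5, -0.4, 51.9]), 'turn': array([-0.02,  0.01, -0.31]), 'travel in final frame': array([ 1.5, -0.4, 51.9])}
```

View pics/w9.png

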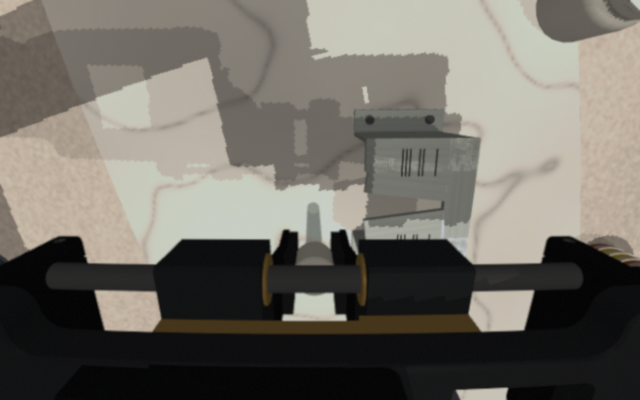

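```bash
python3 ov.py w9 .5215 .049 -13.5 330 90 170 160 4 a
```

```text
(no output)
```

View pics/w9_ova.png

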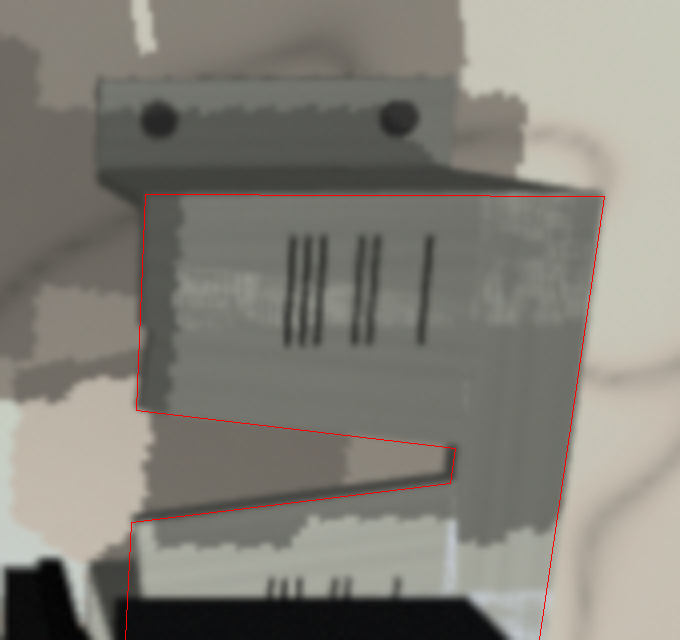

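```bash
python3 - <<'E'
from h import *
import pickle
p,s=pickle.load(open("pics/w9.pkl","rb")); im=cv2.imread("pics/w9.png")
cv2.imwrite("pics/w9z.png",cv2.resize(im[190:300,260:370],(770,770)[:2],interpolation=cv2.INTER_CUBIC)[:590])
r=rot(s)
for off in ([0,0,79],[0,5,79],[0,-5,79],[5,0,79],[-5,0,79],[0,0,-33],[10.7,0,-33]): print(off,proj(p,[s["position"]+r.apply(np.array(off)/1e3)]).round(1))
E
```

```text
[0, 0, 79] [[314.1 205.7]]
[0, 5, 79] [[320.1 205.7]]
[0, -5, 79] [[308.1 205.7]]
[5, 0, 79] [[314.1 200. ]]
[-5, 0, 79] [[314.1 211.4]]
[0, 0, -33] [[314.3 275.6]]
[10.7, 0, -33] [[314.3 255.5]]
```

View pics/w9z.png

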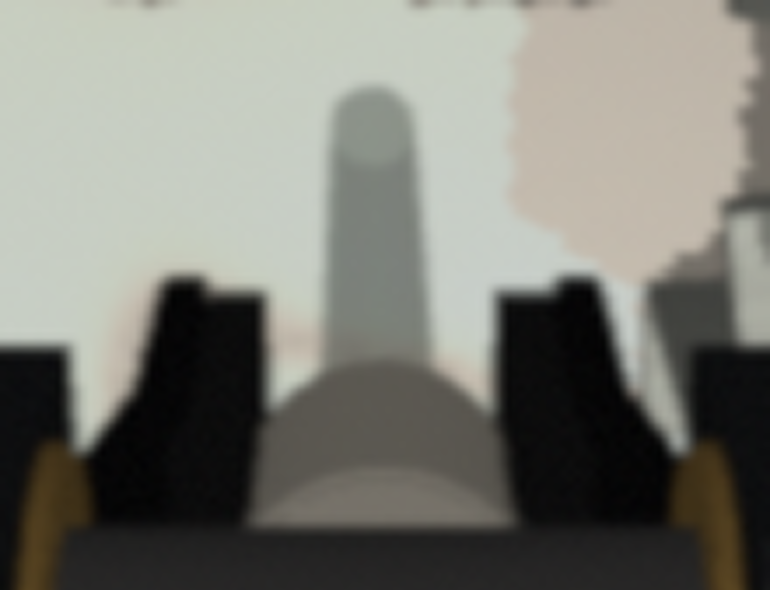

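```bash
cat >> h.py <<'E'
M=np.array([.522,.049]); YG=np.radians(-13.5); UX=np.array([np.cos(YG),np.sin(YG)]); UY=np.array([-np.sin(YG),np.cos(YG)])
def gs():
    s=st(); d=s["position"][:2]-M; f=s["wrist_force"][:2]
    print("depth %.1f lat %.1f mm  Fx %.2f Fy %.2f Fz %.2f"%(d@UX*1e3,d@UY*1e3,f@UX,f@UY,s["wrist_force"][2]),"tau",np.round(s["ft_torque"],2))
    return s
E
python3 - <<'E'
from h import *
gs()
go([.4834,.0596,.097],76.5)
E
```

```text
t 10.55 pos [0.4826 0.0568 0.1519] F [-0.4 -0.7 -0.3] w 18.3 yawx 76.19 z [-3.e-04 -2.e-04 -1.e+00]
depth -40.1 lat -1.6 mm  Fx -0.26 Fy -0.83 Fz -0.29 tau [-0.1   0.08 -0.02]
{'travel(tool, before turn)': array([ 2.9,  0.1, 54.9]), 'turn': array([-0.02,  0.01, -0.31]), 'travel in final frame': array([ 2.9,  0.1, 54.9])}
```

>>> play_rows(
  turn=[
    [0,0,-0.3],
    [0,0,0],
    [0,0,0],
    [0,0,0],
    [0,0,0],
  ],
  travel=[
    [3,0,15],
    [0,0,20],
    [0,0,15],
    [0,0,5],
    [0,0,0],
  ],
  claw=[0.0,0.0,0.0,0.0,0.0],
)

```text
time: 11.18
position: [0.483, 0.0605, 0.0965]
tool_rot: [-0.0, 0.785, 0.62, -0.0]
wrist_force: [0.5, -0.1, 0.3]
gripper_width: 0.215
```

>>> play_rows(
  turn=[
    [0,0,0],
    [0,0,0],
    [0,0,0],
    [0,0,0],
    [0,0,0],
  ],
  travel=[
    [0,10,0],
    [0,20,0],
    [0,20,0],
    [0,6,0],
    [0,0,0],
  ],
  claw=[0.0,0.0,0.0,0.0,0.0],
)

```text
time: 11.8
position: [0.5381, 0.0475, 0.0973]
tool_rot: [0.0, 0.785, 0.62, 0.0]
wrist_force: [0.1, -0.1, -1.6]
gripper_width: 0.211
```

```bash
python3 -c "from h import *; gs()"; python3 look.py w10
```

```text
t 11.8 pos [0.5381 0.0475 0.0973] F [ 0.1 -0.1 -1.6] w 18.3 yawx 76.6 z [ 4.e-04 -1.e-04 -1.e+00]
depth 16.0 lat 2.3 mm  Fx 0.15 Fy -0.10 Fz -1.55 tau [-0.11  0.05 -0.01]
t 11.8 pos [0.5381 0.0475 0.0973] F [ 0.1 -0.1 -1.6] w 18.3 yawx 76.6 z [ 4.e-04 -1.e-04 -1.e+00]
11.85
```

View pics/w10.png

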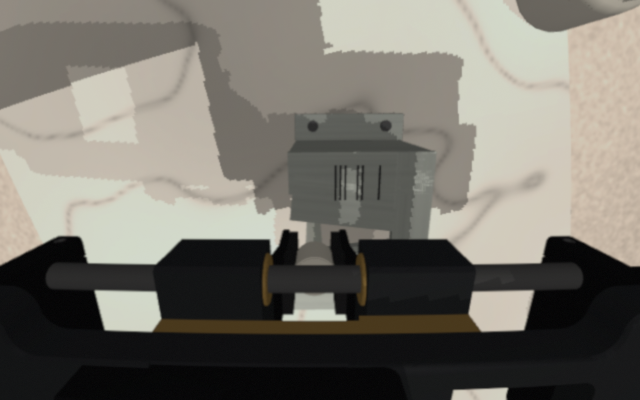

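>>> play_rows(
  turn=[
    [0,0,0],
    [0,0,0],
    [0,0,0],
    [0,0,0],
  ],
  travel=[
    [-0.8,4,0],
    [0,4,0],
    [0,3,0],
    [0,0,0],
  ],
  claw=[0.0,0.0,0.0,0.0],
)

```text
time: 12.35
position: [0.5486, 0.0443, 0.0971]
tool_rot: [0.0, 0.785, 0.62, 0.0]
wrist_force: [-0.0, -0.2, 0.4]
gripper_width: 0.215
```

```bash
python3 -c "from h import *; gs()"
```

```text
t 12.35 pos [0.5486 0.0443 0.0971] F [-0.  -0.2  0.4] w 18.7 yawx 76.6 z [ 3.e-04 -0.e+00 -1.e+00]
depth 27.0 lat 1.6 mm  Fx 0.01 Fy -0.19 Fz 0.36 tau [-0.12  0.03 -0.06]
```

>>> play_rows(
  turn=[
    [0,0,0],
    [0,0,0],
    [0,0,0],
  ],
  travel=[
    [0,3,0],
    [0,2,0],
    [0,0,0],
  ],
  claw=[0.0,0.0,0.0],
)

```text
time: 12.72
position: [0.5534, 0.0431, 0.097]
tool_rot: [0.0, 0.785, 0.62, 0.0]
wrist_force: [0.5, 0.2, -0.3]
gripper_width: 0.211
```

```bash
python3 -c "from h import *; gs()"
```

```text
t 12.72 pos [0.5534 0.0431 0.097 ] F [ 0.5  0.2 -0.3] w 18.4 yawx 76.6 z [ 2.e-04 -0.e+00 -1.e+00]
depth 31.9 lat 1.6 mm  Fx 0.44 Fy 0.28 Fz -0.34 tau [-0.01  0.11  0.05]
```

>>> play_rows(
  turn=[
    [0,0,0],
    [0,0,0],
    [0,0,0],
  ],
  travel=[
    [0,2,0],
    [0,2,0],
    [0,0,0],
  ],
  claw=[0.0,0.0,0.0],
)

```text
time: 13.1
position: [0.5573, 0.0422, 0.0971]
tool_rot: [0.0, 0.785, 0.62, 0.0]
wrist_force: [0.3, 0.8, -0.9]
gripper_width: 0.212
```

```bash
python3 -c "from h import *; gs()"
```

```text
t 13.1 pos [0.5573 0.0422 0.0971] F [ 0.3  0.8 -0.9] w 18.4 yawx 76.6 z [ 3.e-04 -0.e+00 -1.e+00]
depth 36.0 lat 1.6 mm  Fx 0.06 Fy 0.83 Fz -0.88 tau [-0.12  0.04 -0.03]
```

>>> play_rows(
  turn=[
    [0,0,0],
    [0,0,0],
    [0,0,0],
  ],
  travel=[
    [0,2,0],
    [0,2,0],
    [0,0,0],
  ],
  claw=[0.0,0.0,0.0],
)

```text
time: 13.48
position: [0.5612, 0.0412, 0.0971]
tool_rot: [0.0, 0.785, 0.62, 0.0]
wrist_force: [-0.6, -0.1, 0.3]
gripper_width: 0.209
```

```bash
python3 -c "from h import *; gs()"
```

```text
t 13.47 pos [0.5612 0.0412 0.0971] F [-0.6 -0.1  0.3] w 18.2 yawx 76.6 z [ 3.e-04 -1.e-04 -1.e+00]
depth 40.0 lat 1.6 mm  Fx -0.52 Fy -0.24 Fz 0.27 tau [-0.08  0.05  0.02]
```

>>> play_rows(
  turn=[
    [0,0,0],
    [0,0,0],
    [0,0,0],
  ],
  travel=[
    [0,2,0],
    [0,0,0],
    [0,0,0],
  ],
  claw=[0.0,0.0,0.0],
)

```text
time: 13.85
position: [0.5628, 0.0409, 0.097]
tool_rot: [-0.0, 0.785, 0.62, -0.0]
wrist_force: [-0.7, -0.4, -0.2]
gripper_width: 0.212
```

```bash
python3 -c "from h import *; gs()"; python3 look.py w11; python3 ov.py w11 .522 .049 -13.5 220 130 200 130 4 a
```

```text
t 13.85 pos [0.5628 0.0409 0.097 ] F [-0.7 -0.4 -0.2] w 18.4 yawx 76.6 z [-1.e-04  0.e+00 -1.e+00]
depth 41.6 lat 1.6 mm  Fx -0.62 Fy -0.61 Fz -0.20 tau [-0.02  0.03 -0.01]
t 13.85 pos [0.5628 0.0409 0.097 ] F [-0.7 -0.4 -0.2] w 18.4 yawx 76.6 z [-1.e-04  0.e+00 -1.e+00]
13.9
```

View pics/w11_ova.png

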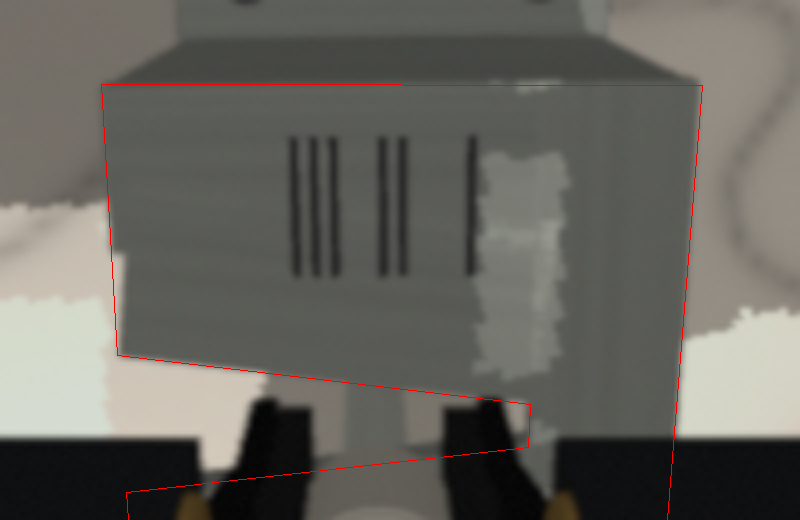

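>>> play_rows(
  turn=[
    [0,0,0],
    [0,0,0],
    [0,0,0],
    [0,0,0],
  ],
  travel=[
    [0,2,0],
    [0,2,0],
    [0,0,0],
    [0,0,0],
  ],
  claw=[0.0,0.0,0.0,0.0],
)

```text
time: 14.4
position: [0.5668, 0.0399, 0.097]
tool_rot: [-0.0, 0.785, 0.62, -0.0]
wrist_force: [-0.0, -0.1, 0.2]
gripper_width: 0.211
```

```bash
python3 -c "from h import *; gs()"
```

```text
t 14.4 pos [0.5668 0.0399 0.097 ] F [-0.  -0.1  0.2] w 18.3 yawx 76.61 z [-1.e-04  0.e+00 -1.e+00]
depth 45.6 lat 1.6 mm  Fx -0.00 Fy -0.11 Fz 0.20 tau [-0.13  0.1  -0.03]
```

>>> play_rows(
  turn=[
    [0,0,0],
    [0,0,0],
    [0,0,0],
  ],
  travel=[
    [0,2,0],
    [0,0,0],
    [0,0,0],
  ],
  claw=[0.0,0.0,0.0],
)

```text
time: 14.78
position: [0.5687, 0.0394, 0.097]
tool_rot: [-0.0, 0.785, 0.62, -0.0]
wrist_force: [0.1, 0.4, -0.6]
gripper_width: 0.212
```

```bash
python3 -c "from h import *; gs()"
```

```text
t 14.78 pos [0.5687 0.0394 0.097 ] F [ 0.1  0.4 -0.6] w 18.5 yawx 76.6 z [-1.e-04 -0.e+00 -1.e+00]
depth 47.7 lat 1.6 mm  Fx -0.00 Fy 0.45 Fz -0.62 tau [-0.14  0.1   0.01]
```

>>> play_rows(
  turn=[
    [0,0,0],
    [0,0,0],
    [0,0,0],
  ],
  travel=[
    [0,2,0],
    [0,0,0],
    [0,0,0],
  ],
  claw=[0.0,0.0,0.0],
)

```text
time: 15.15
position: [0.5707, 0.039, 0.0971]
tool_rot: [0.0, 0.785, 0.62, 0.0]
wrist_force: [-0.5, 0.5, -0.9]
gripper_width: 0.209
```

```bash
python3 -c "from h import *; gs()"
```

```text
t 15.15 pos [0.5707 0.039  0.0971] F [-0.5  0.5 -0.9] w 18.2 yawx 76.6 z [ 0.  0. -1.]
depth 49.7 lat 1.6 mm  Fx -0.64 Fy 0.35 Fz -0.88 tau [-0.06  0.07 -0.01]
```

>>> play_rows(
  turn=[
    [0,0,0],
    [0,0,0],
    [0,0,0],
  ],
  travel=[
    [0,1.5,0],
    [0,0,0],
    [0,0,0],
  ],
  claw=[0.0,0.0,0.0],
)

```text
time: 15.52
position: [0.5721, 0.0387, 0.0971]
tool_rot: [-0.0, 0.785, 0.62, -0.0]
wrist_force: [-0.1, -0.9, -0.5]
gripper_width: 0.213
```

```bash
python3 -c "from h import *; gs()"
```

```text
t 15.53 pos [0.5721 0.0387 0.0971] F [-0.1 -0.9 -0.5] w 18.5 yawx 76.6 z [-0.  0. -1.]
depth 51.2 lat 1.7 mm  Fx 0.15 Fy -0.91 Fz -0.49 tau [-0.1   0.04 -0.02]
```

>>> play_rows(
  turn=[
    [0,0,0],
    [0,0,0],
    [0,0,0],
  ],
  travel=[
    [0,1,0],
    [0,0,0],
    [0,0,0],
  ],
  claw=[0.0,0.0,0.0],
)

```text
time: 15.9
position: [0.5731, 0.0384, 0.0971]
tool_rot: [0.0, 0.785, 0.62, 0.0]
wrist_force: [0.1, 0.1, 0.6]
gripper_width: 0.209
```

```bash
python3 -c "from h import *; gs()"
```

```text
t 15.9 pos [0.5731 0.0384 0.0971] F [0.1 0.1 0.6] w 18.2 yawx 76.61 z [ 0. -0. -1.]
depth 52.2 lat 1.6 mm  Fx 0.11 Fy 0.14 Fz 0.63 tau [-0.12  0.06 -0.  ]
```

>>> play_rows(
  turn=[
    [0,0,0],
    [0,0,0],
    [0,0,0],
  ],
  travel=[
    [0,1,0],
    [0,0,0],
    [0,0,0],
  ],
  claw=[0.0,0.0,0.0],
)

```text
time: 16.27
position: [0.5741, 0.0381, 0.0971]
tool_rot: [0.0, 0.785, 0.62, 0.0]
wrist_force: [-0.2, -0.4, -0.1]
gripper_width: 0.214
```

```bash
python3 -c "from h import *; gs()"
```

```text
t 16.27 pos [0.5741 0.0381 0.0971] F [-0.2 -0.4 -0.1] w 18.6 yawx 76.6 z [ 1.e-04 -1.e-04 -1.e+00]
depth 53.2 lat 1.6 mm  Fx -0.09 Fy -0.41 Fz -0.06 tau [-0.12  0.07 -0.  ]
```

>>> play_rows(
  turn=[
    [0,0,0],
    [0,0,0],
    [0,0,0],
  ],
  travel=[
    [0,1,0],
    [0,0,0],
    [0,0,0],
  ],
  claw=[0.0,0.0,0.0],
)

```text
time: 16.65
position: [0.5751, 0.0379, 0.097]
tool_rot: [0.0, 0.785, 0.62, -0.0]
wrist_force: [-0.1, 0.0, -0.4]
gripper_width: 0.215
```

```bash
python3 -c "from h import *; gs()"
```

```text
t 16.65 pos [0.5751 0.0379 0.097 ] F [-0.1  0.  -0.4] w 18.7 yawx 76.61 z [ 0.e+00 -1.e-04 -1.e+00]
depth 54.2 lat 1.6 mm  Fx -0.08 Fy 0.02 Fz -0.40 tau [-0.16  0.09 -0.02]
```

>>> play_rows(
  turn=[
    [0,0,0],
    [0,0,0],
    [0,0,0],
  ],
  travel=[
    [0,1,0],
    [0,0,0],
    [0,0,0],
  ],
  claw=[0.0,0.0,0.0],
)

```text
time: 17.02
position: [0.576, 0.0377, 0.097]
tool_rot: [-0.0, 0.785, 0.62, -0.0]
wrist_force: [-0.7, -0.7, -0.4]
gripper_width: 0.211
```

```bash
python3 -c "from h import *; gs()"
```

```text
t 17.02 pos [0.576  0.0377 0.097 ] F [-0.7 -0.7 -0.4] w 18.4 yawx 76.6 z [-0. -0. -1.]
depth 55.2 lat 1.6 mm  Fx -0.53 Fy -0.89 Fz -0.39 tau [-0.23  0.14  0.  ]
```

```bash
cat >> h.py <<'E'
T0=np.array([-.115,.065])
def gs():
    s=st(); d=s["position"][:2]-M; f=s["wrist_force"][:2]; t=s["ft_torque"][:2]-T0
    ft=np.array([-t[1],t[0]])  # L * force
    print("depth %.1f lat %.1f mm  Fx %.2f Fy %.2f Fz %.2f"%(d@UX*1e3,d@UY*1e3,f@UX,f@UY,s["wrist_force"][2]),"tauF x %.3f y %.3f"%(ft@UX,ft@UY))
    return s
E
```

>>> play_rows(
  turn=[
    [0,0,0],
    [0,0,0],
    [0,0,0],
  ],
  travel=[
    [-0.5,1,0],
    [0,0,0],
    [0,0,0],
  ],
  claw=[0.0,0.0,0.0],
)

```text
time: 17.4
position: [0.5771, 0.037, 0.0971]
tool_rot: [0.0, 0.785, 0.62, 0.0]
wrist_force: [-0.2, 1.0, -0.9]
gripper_width: 0.211
```

```bash
python3 -c "from h import *; gs()"
```

```text
t 17.4 pos [0.5771 0.037  0.0971] F [-0.2  1.  -0.9] w 18.4 yawx 76.6 z [ 3.e-04  0.e+00 -1.e+00]
depth 56.3 lat 1.2 mm  Fx -0.41 Fy 0.91 Fz -0.93 tauF x 0.002 y 0.010
```

Free again, so the first touch was the left cheek. Going on.

>>> play_rows(
  turn=[
    [0,0,0],
    [0,0,0],
    [0,0,0],
  ],
  travel=[
    [0,0.8,0],
    [0,0,0],
    [0,0,0],
  ],
  claw=[0.0,0.0,0.0],
)

```text
time: 17.77
position: [0.5776, 0.0368, 0.097]
tool_rot: [-0.0, 0.785, 0.62, -0.0]
wrist_force: [-1.0, -0.4, -0.0]
gripper_width: 0.21
```

```bash
python3 -c "from h import *; gs()"
```

```text
t 17.77 pos [0.5776 0.0368 0.097 ] F [-1.  -0.4 -0. ] w 18.3 yawx 76.6 z [-2.e-04  0.e+00 -1.e+00]
depth 56.9 lat 1.2 mm  Fx -0.88 Fy -0.57 Fz -0.03 tauF x 0.007 y 0.033
```

>>> play_rows(
  turn=[
    [0,0,0],
    [0,0,0],
    [0,0,0],
  ],
  travel=[
    [0,0.8,0],
    [0,0,0],
    [0,0,0],
  ],
  claw=[0.0,0.0,0.0],
)

```text
time: 18.15
position: [0.578, 0.0367, 0.0969]
tool_rot: [-0.0, 0.785, 0.62, -0.0]
wrist_force: [-0.8, 0.4, -0.3]
gripper_width: 0.212
```

```bash
python3 -c "from h import *; gs()"
```

```text
t 18.15 pos [0.578  0.0367 0.0969] F [-0.8  0.4 -0.3] w 18.5 yawx 76.61 z [-1.e-03  2.e-04 -1.e+00]
depth 57.3 lat 1.2 mm  Fx -0.87 Fy 0.15 Fz -0.31 tauF x -0.334 y 0.009
```

>>> play_rows(
  turn=[
    [0,0,0],
    [0,0,0],
    [0,0,0],
  ],
  travel=[
    [0,0.6,0],
    [0,0,0],
    [0,0,0],
  ],
  claw=[0.0,0.0,0.0],
)

```text
time: 18.52
position: [0.5784, 0.0367, 0.0969]
tool_rot: [-0.001, 0.785, 0.62, -0.0]
wrist_force: [-3.4, 0.6, -0.6]
gripper_width: 0.215
```

```bash
python3 -c "from h import *; gs()"
```

```text
t 18.52 pos [0.5784 0.0367 0.0969] F [-3.4  0.6 -0.6] w 18.7 yawx 76.61 z [-1.4e-03  2.0e-04 -1.0e+00]
depth 57.7 lat 1.2 mm  Fx -3.40 Fy -0.25 Fz -0.61 tauF x -0.578 y 0.011
```

>>> play_rows(
  turn=[
    [0,0,0],
    [0,0,0],
    [0,0,0],
  ],
  travel=[
    [0,0.5,0],
    [0,0.5,0],
    [0,0,0],
  ],
  claw=[0.0,0.0,0.0],
)

```text
time: 18.9
position: [0.5791, 0.0365, 0.0968]
tool_rot: [-0.001, 0.785, 0.62, -0.001]
wrist_force: [-3.9, 1.0, -0.1]
gripper_width: 0.214
```

```bash
python3 -c "from h import *; gs()"
```

```text
t 18.9 pos [0.5791 0.0365 0.0968] F [-3.9  1.  -0.1] w 18.6 yawx 76.6 z [-2.e-03  4.e-04 -1.e+00]
depth 58.5 lat 1.1 mm  Fx -4.07 Fy 0.06 Fz -0.10 tauF x -0.895 y -0.026
```

>>> play_rows(
  turn=[
    [0,0,0],
    [0,0,0],
    [0,0,0],
    [0,0,0],
  ],
  travel=[
    [0,0.5,0],
    [0,0.3,0],
    [0,0,0],
    [0,0,0],
  ],
  claw=[0.0,0.0,0.0,0.0],
)

```text
time: 19.4
position: [0.5795, 0.0364, 0.0968]
tool_rot: [-0.001, 0.785, 0.62, -0.001]
wrist_force: [-5.7, 1.5, 1.0]
gripper_width: 0.214
```

```bash
python3 -c "from h import *; gs()"; python3 look.py w12; python3 ov.py w12 .522 .049 -13.5 220 130 200 130 4 a
```

```text
t 19.4 pos [0.5795 0.0364 0.0968] F [-5.7  1.5  1. ] w 18.6 yawx 76.6 z [-2.8e-03  5.0e-04 -1.0e+00]
depth 58.9 lat 1.1 mm  Fx -5.94 Fy 0.12 Fz 0.97 tauF x -1.080 y 0.034
t 19.4 pos [0.5795 0.0364 0.0968] F [-5.7  1.5  1. ] w 18.6 yawx 76.6 z [-2.8e-03  5.0e-04 -1.0e+00]
19.45
```

>>> play_rows(
  turn=[
    [0,0,0],
    [0,0,0],
    [0,0,0],
    [0,0,0],
    [0,0,0],
  ],
  travel=[
    [0,0,0],
    [0,0,0],
    [0,0,0],
    [0,0,0],
    [0,0,0],
  ],
  claw=[0.0,0.0,0.0,0.0,0.0],
)

```text
time: 20.08
position: [0.5795, 0.0364, 0.0968]
tool_rot: [-0.001, 0.785, 0.62, -0.001]
wrist_force: [-5.5, 0.9, 0.5]
gripper_width: 0.21
```

```bash
python3 -c "from h import *; gs()"
```

```text
t 20.07 pos [0.5795 0.0364 0.0968] F [-5.5  0.9  0.5] w 18.3 yawx 76.61 z [-2.8e-03  4.0e-04 -1.0e+00]
depth 58.9 lat 1.1 mm  Fx -5.58 Fy -0.44 Fz 0.49 tauF x -1.101 y 0.059
```

>>> play_rows(
  turn=[
    [0,0,0],
    [0,0,0],
    [0,0,0],
    [0,0,0],
    [0,0,0],
  ],
  travel=[
    [0,0,0],
    [0,0,0],
    [0,0,0],
    [0,0,0],
    [0,0,0],
  ],
  claw=[0.0,0.0,0.0,0.0,0.0],
)

```text
time: 20.7
position: [0.5795, 0.0363, 0.0968]
tool_rot: [-0.001, 0.785, 0.62, -0.001]
wrist_force: [-4.2, 1.7, 0.8]
gripper_width: 0.211
```

```bash
python3 -c "from h import *; gs()"
```

```text
t 20.7 pos [0.5795 0.0363 0.0968] F [-4.2  1.7  0.8] w 18.4 yawx 76.61 z [-2.8e-03  5.0e-04 -1.0e+00]
depth 58.9 lat 1.1 mm  Fx -4.47 Fy 0.70 Fz 0.80 tauF x -1.100 y 0.028
```

View pics/w12_ova.png

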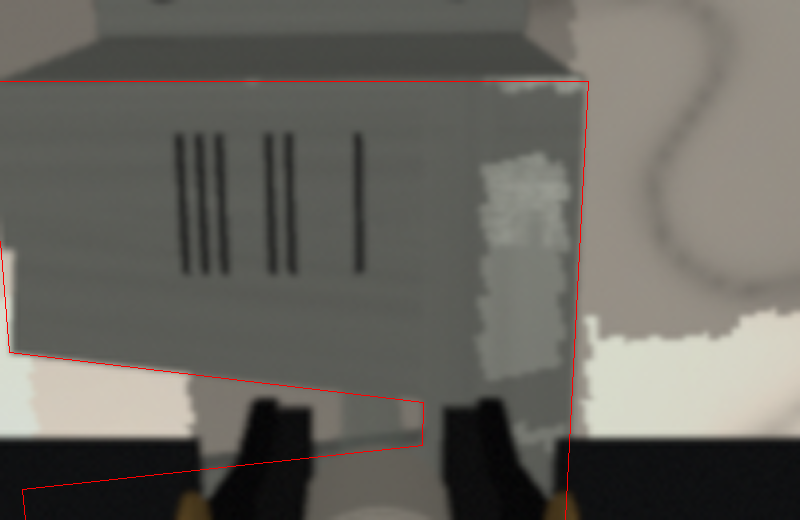

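>>> play_rows(
  turn=[
    [0,0,0],
    [0,0,0],
    [0,0,0],
    [0,0,0],
  ],
  travel=[
    [0,0,0],
    [0,0,0],
    [0,0,0],
    [0,0,0],
  ],
  claw=[0.0,0.0,0.0,0.0],
)

```text
time: 21.2
position: [0.5795, 0.0364, 0.0968]
tool_rot: [-0.001, 0.785, 0.62, -0.001]
wrist_force: [-4.8, 0.6, 0.3]
gripper_width: 0.212
```

```bash
python3 -c "from h import *; gs()"
```

```text
t 21.2 pos [0.5795 0.0364 0.0968] F [-4.8  0.6  0.3] w 18.4 yawx 76.6 z [-2.8e-03  5.0e-04 -1.0e+00]
depth 58.9 lat 1.2 mm  Fx -4.80 Fy -0.51 Fz 0.29 tauF x -1.096 y 0.019
```

>>> play_rows(
  turn=[
    [0,0,0],
    [0,0,0],
    [0,0,0],
    [0,0,0],
    [0,0,0],
  ],
  travel=[
    [0,-2,0],
    [0,-2,0],
    [0,-4,0],
    [0,-10,0],
    [0,0,0],
  ],
  claw=[0.0,0.0,0.0,0.0,0.0],
)

```text
time: 21.82
position: [0.5624, 0.0405, 0.0973]
tool_rot: [-0.0, 0.785, 0.62, -0.0]
wrist_force: [0.9, -0.5, -0.7]
gripper_width: 0.21
```

```bash
python3 -c "from h import *; gs()"
```

```text
t 21.82 pos [0.5624 0.0405 0.0973] F [ 0.9 -0.5 -0.7] w 18.3 yawx 76.62 z [-4.e-04  0.e+00 -1.e+00]
depth 41.3 lat 1.2 mm  Fx 1.02 Fy -0.26 Fz -0.67 tauF x 0.018 y 0.044
```

Freed cleanly; now back right out of the slot and look.

>>> play_rows(
  turn=[
    [0,0,0],
    [0,0,0],
    [0,0,0],
    [0,0,0],
    [0,0,0],
  ],
  travel=[
    [0,-20,0],
    [0,-25,0],
    [0,-25,0],
    [0,-12,0],
    [0,0,0],
  ],
  claw=[0.0,0.0,0.0,0.0,0.0],
)

```text
time: 22.45
position: [0.4835, 0.0594, 0.0973]
tool_rot: [0.0, 0.785, 0.62, 0.0]
wrist_force: [0.1, -0.0, -0.6]
gripper_width: 0.21
```

>>> play_rows(
  turn=[
    [0,0,0],
    [0,0,0],
    [0,0,0],
  ],
  travel=[
    [0,0,-35],
    [0,0,-38],
    [0,0,0],
  ],
  claw=[0.0,0.0,0.0],
)

```text
time: 22.82
position: [0.4875, 0.0587, 0.173]
tool_rot: [0.003, 0.785, 0.62, 0.003]
wrist_force: [0.9, -0.4, -0.4]
gripper_width: 0.217
```

```bash
python3 -c "from h import *; gs()"; python3 look.py w13; python3 - <<'E'
from h import *
import pickle
p,s=pickle.load(open("pics/w13.pkl","rb")); im=cv2.imread("pics/w13.png")
cv2.imwrite("pics/w13z.png",cv2.resize(im[190:300,260:370],(770,770)[:2],interpolation=cv2.INTER_CUBIC)[:590])
r=rot(s)
for off in ([0,0,79],[10,0,-13],[10.7,0,-33]): print(off,proj(p,[s["position"]+r.apply(np.array(off)/1e3)]).round(1))
E
```

```text
t 22.82 pos [0.4875 0.0587 0.173 ] F [ 0.9 -0.4 -0.4] w 18.9 yawx 76.59 z [ 0.0094 -0.001  -1.    ]
depth -35.8 lat 1.4 mm  Fx 0.93 Fy -0.14 Fz -0.45 tauF x 0.029 y -0.000
t 22.82 pos [0.4875 0.0587 0.173 ] F [ 0.9 -0.4 -0.4] w 18.9 yawx 76.59 z [ 0.0094 -0.001  -1.    ]
22.875
[0, 0, 79] [[314.1 205.7]]
[10, 0, -13] [[314.3 239.6]]
[10.7, 0, -33] [[314.3 255.5]]
```

View pics/w13z.png

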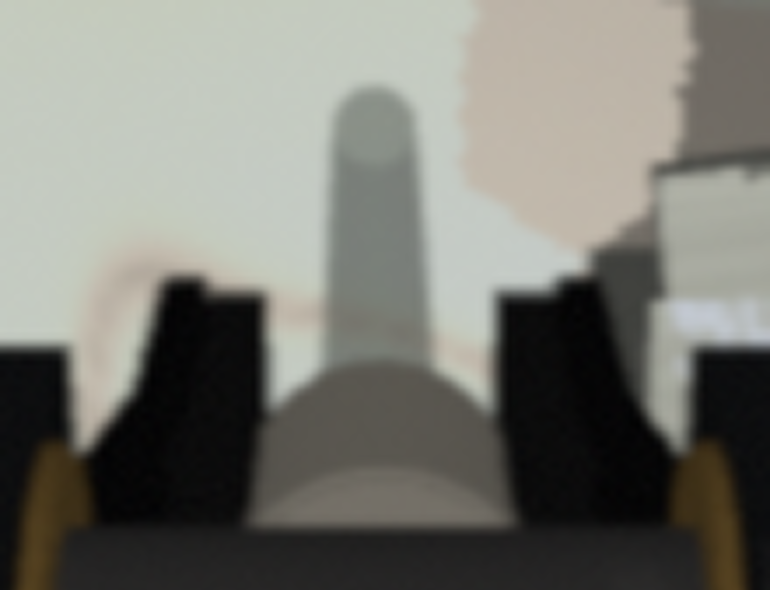

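```bash
python3 - <<'E'
from h import *
plan([.465,.265,.19],76.5,4)
E
```

```text
turn/row [ 0.08 -0.01  0.02]
1 [ 48.9 -17.   -4.7]
2 [ 48.9 -17.   -4.7]
3 [ 48.9 -17.1  -4.7]
4 [ 48.9 -17.1  -4.7]
```

>>> play_rows(
  turn=[
    [0,0,0],
    [0,0,0],
    [0,0,0],
    [0,0,0],
    [0,0,0],
  ],
  travel=[
    [30,-10,-5],
    [50,-17,-5],
    [50,-17,-5],
    [40,-15,-3],
    [25,-8,0],
  ],
  claw=[0.0,0.0,0.0,0.0,0.0],
)

```text
time: 23.5
position: [0.463, 0.2664, 0.1869]
tool_rot: [-0.0, 0.784, 0.62, -0.001]
wrist_force: [0.4, 0.0, 0.3]
gripper_width: 0.212
```

>>> play_rows(
  turn=[
    [0,0,0],
    [0,0,0],
    [0,0,0],
  ],
  travel=[
    [0,0,0],
    [0,0,0],
    [0,0,0],
  ],
  claw=[0.0,0.0,0.0],
)

```text
time: 23.88
position: [0.4636, 0.2633, 0.1875]
tool_rot: [-0.0, 0.785, 0.619, -0.001]
wrist_force: [-0.3, 0.1, -0.4]
gripper_width: 0.209
```

```bash
python3 look.py w14 rack_small@.068 rack_medium@.068 rack_large@.068
```

```text
t 23.88 pos [0.4636 0.2633 0.1875] F [-0.3  0.1 -0.4] w 18.2 yawx 76.52 z [-1.e-03 -6.e-04 -1.e+00]
rack_small 0.59 [307.7 115.1] [0.4748 0.3353 0.068 ]
rack_medium 0.91 [336.8 108.9] [0.5015 0.3345 0.068 ]
rack_large 0.71 [373.  104.8] [0.5338 0.3306 0.068 ]
24.075
```

View pics/w14.png

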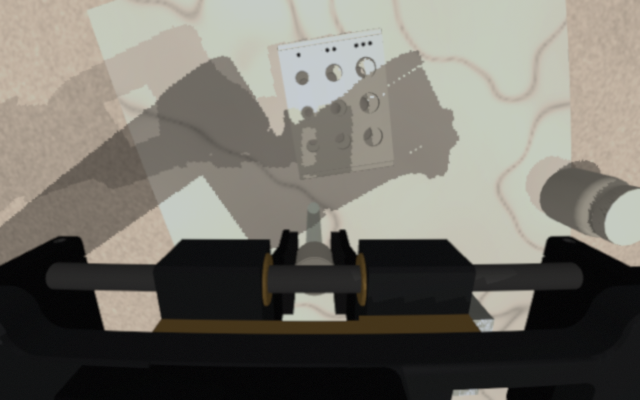

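```bash
cat > ovr.py <<'E'
import sys,pickle
from h import *
name=sys.argv[1]; gx,gy,yaw=map(float,sys.argv[2:5]); 
x0,y0,w,h,k=map(int,sys.argv[5:10])
p,s=pickle.load(open(f"pics/{name}.pkl","rb")); im=cv2.imread(f"pics/{name}.png")
crop=cv2.resize(im[y0:y0+h,x0:x0+w],(w*k,h*k),interpolation=cv2.INTER_CUBIC)
crop=cv2.convertScaleAbs(crop,alpha=1.3)
a=np.radians(yaw)
def W(x,y,z=.068): return [gx+np.cos(a)*x-np.sin(a)*y,gy+np.sin(a)*x+np.cos(a)*y,z]
def poly(pts,c,cl=True):
    q=((proj(p,pts)-[x0,y0]+.5)*k).astype(np.int32); cv2.polylines(crop,[q.reshape(-1,1,2)],cl,c,1)
poly([W(-.045,-.06),W(.045,-.06),W(.045,.06),W(-.045,.06)],(0,0,255))
th=np.linspace(0,2*np.pi,40)
for x,r in((-.028,.006),(0,.0075),(.028,.009)):
    for y in(-.03,0,.03): poly([W(x+r*np.cos(t),y+r*np.sin(t)) for t in th],(0,0,255))
cv2.imwrite(f"pics/{name}_ovr{sys.argv[10]}.png",crop)
print("small holes",np.round([W(-.028,y) for y in(-.03,0,.03)],4).tolist())
E
python3 ovr.py w14 .503 .3345 -5 265 20 150 170 4 a
```

```text
small holes [[0.4725, 0.3071, 0.068], [0.4751, 0.3369, 0.068], [0.4777, 0.3668, 0.068]]
```

View pics/w14_ovra.png

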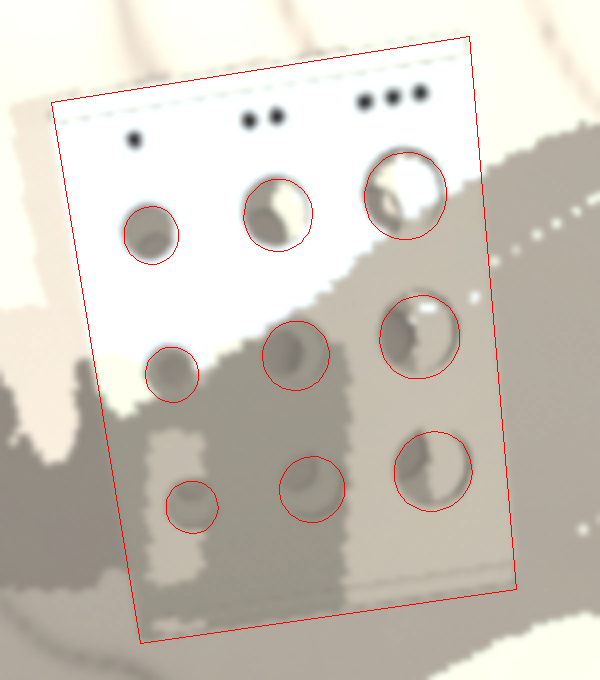

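```bash
python3 - <<'E'
from h import *
plan([.4761,.3384,.16],76.5,3)
E
```

```text
turn/row [-0.    0.    0.01]
1 [25.2 -1.8  9.4]
2 [25.2 -1.8  9.4]
3 [25.2 -1.8  9.4]
```

>>> play_rows(
  turn=[
    [0,0,0],
    [0,0,0],
    [0,0,0],
    [0,0,0],
    [0,0,0],
  ],
  travel=[
    [20,-1.5,4],
    [30,-2,8],
    [20,-1.5,10],
    [6,0,6],
    [0,0,0],
  ],
  claw=[0.0,0.0,0.0,0.0,0.0],
)

```text
time: 24.7
position: [0.4755, 0.3396, 0.1591]
tool_rot: [-0.0, 0.784, 0.62, -0.001]
wrist_force: [-0.7, -0.5, -0.6]
gripper_width: 0.216
```

```bash
python3 look.py w15; python3 - <<'E'
from h import *
go([.4761,.3384,.155],76.5)
E
python3 ovr.py w15 .503 .3345 -5 240 120 150 125 5 a
```

```text
t 24.7 pos [0.4755 0.3396 0.1591] F [-0.7 -0.5 -0.6] w 18.8 yawx 76.67 z [-0.0019 -0.0012 -1.    ]
24.75
{'travel(tool, before turn)': array([-0.7,  0.6,  4.5]), 'turn': array([-0.06,  0.07,  0.13]), 'travel in final frame': array([-0.7,  0.6,  4.5])}
small holes [[0.4725, 0.3071, 0.068], [0.4751, 0.3369, 0.068], [0.4777, 0.3668, 0.068]]
```

View pics/w15_ovra.png

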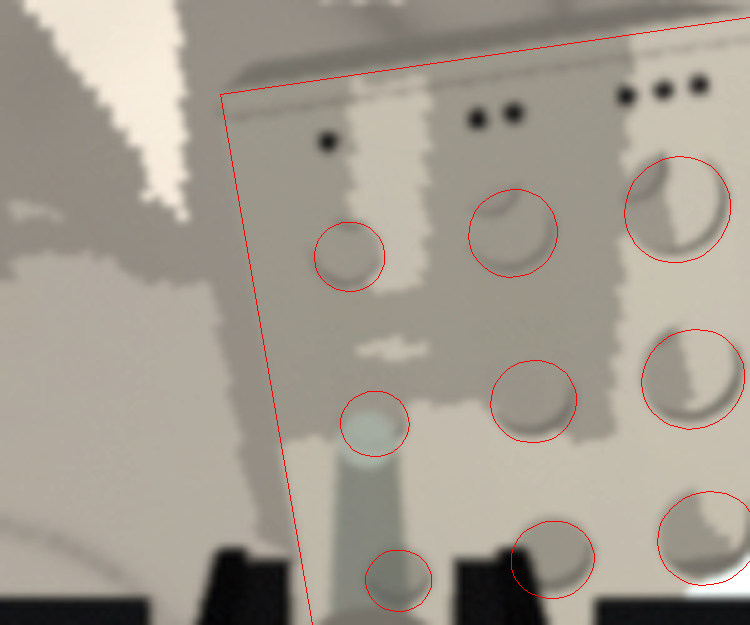

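```bash
python3 - <<'E'
from h import *
import pickle
p,s=pickle.load(open("pics/w15.pkl","rb"))
for z in(.068,.0801): print((proj(p,[[.4751,.3369,z]])-[240,120]+.5)*5)
uv=(366/5-.5+240,436/5-.5+120); f=onz(p,uv,.0801); print(f, rot(s).inv().apply(np.array([.4751,.3369,.0801])-f)*1e3)
E
```

```text
[[374.93404616 424.36993296]]
[[374.97997895 445.86600995]]
[0.4740373  0.33893329 0.0801    ] [-1.73344227e+00  1.50292398e+00  5.43191159e-04]
```

>>> play_rows(
  turn=[
    [0,0,0],
    [0,0,0],
    [0,0,0],
  ],
  travel=[
    [-1,0.8,3],
    [0,0,2],
    [0,0,0],
  ],
  claw=[0.0,0.0,0.0],
)

```text
time: 25.12
position: [0.4768, 0.3379, 0.1551]
tool_rot: [-0.0, 0.785, 0.62, -0.0]
wrist_force: [-0.6, -0.1, -0.6]
gripper_width: 0.213
```

```bash
python3 look.py w16
python3 ovr.py w16 .503 .3345 -5 240 120 150 125 5 a;  python3 - <<'E'
from h import *
import pickle
p,s=pickle.load(open("pics/w16.pkl","rb"))
for z in(.068,s["position"][2]-.079): print((proj(p,[[.4751,.3369,z]])-[240,120]+.5)*5)
E
```

```text
t 25.12 pos [0.4768 0.3379 0.1551] F [-0.6 -0.1 -0.6] w 18.5 yawx 76.56 z [-2.e-04 -1.e-04 -1.e+00]
25.175
small holes [[0.4725, 0.3071, 0.068], [0.4751, 0.3369, 0.068], [0.4777, 0.3668, 0.068]]
[[364.89586908 424.74044363]]
[[364.68739775 439.00819343]]
```

View pics/w16_ovra.png

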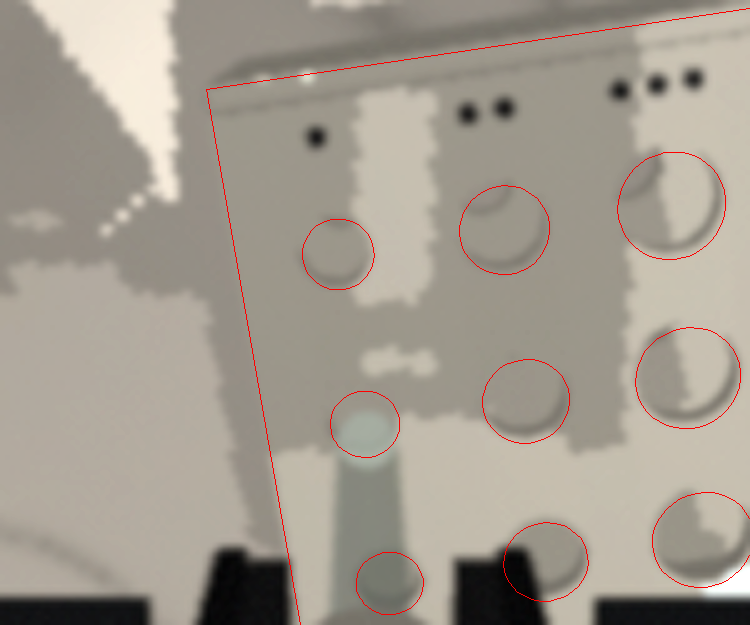

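>>> play_rows(
  turn=[
    [0,0,0],
    [0,0,0],
    [0,0,0],
    [0,0,0],
    [0,0,0],
  ],
  travel=[
    [0,0,4],
    [0,0,4],
    [0,0,4],
    [0,0,4],
    [0,0,0],
  ],
  claw=[0.0,0.0,0.0,0.0,0.0],
)

```text
time: 25.8
position: [0.4765, 0.3383, 0.1385]
tool_rot: [-0.0, 0.785, 0.62, -0.001]
wrist_force: [0.8, -0.5, 0.1]
gripper_width: 0.212
```

```bash
python3 -c "from h import *; gs()"
```

```text
t 25.8 pos [0.4765 0.3383 0.1385] F [ 0.8 -0.5  0.1] w 18.5 yawx 76.61 z [-1.e-03 -5.e-04 -1.e+00]
depth -111.8 lat 270.7 mm  Fx 0.93 Fy -0.26 Fz 0.12 tauF x -0.008 y 0.011
```

>>> play_rows(
  turn=[
    [0,0,0],
    [0,0,0],
    [0,0,0],
    [0,0,0],
    [0,0,0],
  ],
  travel=[
    [0,0,8],
    [0,0,8],
    [0,0,8],
    [0,0,6],
    [0,0,0],
  ],
  claw=[0.0,0.0,0.0,0.0,0.0],
)

```text
time: 26.42
position: [0.4764, 0.3382, 0.1083]
tool_rot: [-0.0, 0.785, 0.62, -0.001]
wrist_force: [0.2, -0.7, -0.9]
gripper_width: 0.211
```

```bash
python3 -c "from h import *; gs()"
```

```text
t 26.43 pos [0.4764 0.3382 0.1083] F [ 0.2 -0.7 -0.9] w 18.3 yawx 76.6 z [-1.3e-03 -6.0e-04 -1.0e+00]
depth -111.9 lat 270.6 mm  Fx 0.39 Fy -0.62 Fz -0.89 tauF x 0.029 y 0.014
```

Foot at about 29 mm, no contact. Down gently to the seat (TCP ≈ 0.099).

>>> play_rows(
  turn=[
    [0,0,0],
    [0,0,0],
    [0,0,0],
  ],
  travel=[
    [0,0,3],
    [0,0,3],
    [0,0,0],
  ],
  claw=[0.0,0.0,0.0],
)

```text
time: 26.8
position: [0.4767, 0.3384, 0.1029]
tool_rot: [0.0, 0.785, 0.62, -0.0]
wrist_force: [0.5, -0.2, 0.1]
gripper_width: 0.215
```

```bash
python3 -c "from h import *; gs()"
```

```text
t 26.8 pos [0.4767 0.3384 0.1029] F [ 0.5 -0.2  0.1] w 18.7 yawx 76.61 z [-1.e-04 -1.e-04 -1.e+00]
depth -111.6 lat 270.8 mm  Fx 0.53 Fy -0.09 Fz 0.11 tauF x -0.016 y 0.001
```

>>> play_rows(
  turn=[
    [0,0,0],
    [0,0,0],
    [0,0,0],
  ],
  travel=[
    [0,0,1],
    [0,0,1],
    [0,0,0],
  ],
  claw=[0.0,0.0,0.0],
)

```text
time: 27.18
position: [0.4768, 0.3384, 0.101]
tool_rot: [0.0, 0.785, 0.62, -0.0]
wrist_force: [0.9, -0.5, -0.3]
gripper_width: 0.21
```

```bash
python3 -c "from h import *; gs()"
```

```text
t 27.18 pos [0.4768 0.3384 0.101 ] F [ 0.9 -0.5 -0.3] w 18.2 yawx 76.61 z [-0. -0. -1.]
depth -111.5 lat 270.8 mm  Fx 0.96 Fy -0.27 Fz -0.31 tauF x 0.027 y 0.016
```

>>> play_rows(
  turn=[
    [0,0,0],
    [0,0,0],
    [0,0,0],
  ],
  travel=[
    [0,0,1],
    [0,0,0],
    [0,0,0],
  ],
  claw=[0.0,0.0,0.0],
)

```text
time: 27.55
position: [0.4768, 0.3384, 0.1]
tool_rot: [-0.0, 0.785, 0.62, 0.0]
wrist_force: [0.4, 0.6, -0.3]
gripper_width: 0.212
```

```bash
python3 -c "from h import *; gs()"
```

```text
t 27.55 pos [0.4768 0.3384 0.1   ] F [ 0.4  0.6 -0.3] w 18.5 yawx 76.61 z [ 0.  0. -1.]
depth -111.5 lat 270.9 mm  Fx 0.27 Fy 0.67 Fz -0.28 tauF x 0.011 y -0.018
```

>>> play_rows(
  turn=[
    [0,0,0],
    [0,0,0],
    [0,0,0],
  ],
  travel=[
    [0,0,1],
    [0,0,0],
    [0,0,0],
  ],
  claw=[0.0,0.0,0.0],
)

```text
time: 27.92
position: [0.4769, 0.3385, 0.0993]
tool_rot: [0.0, 0.785, 0.62, 0.0]
wrist_force: [-0.3, -0.2, 2.3]
gripper_width: 0.213
```

```bash
python3 -c "from h import *; gs()"
```

```text
t 27.93 pos [0.4769 0.3385 0.0993] F [-0.3 -0.2  2.3] w 18.5 yawx 76.61 z [ 3.e-04  2.e-04 -1.e+00]
depth -111.5 lat 270.9 mm  Fx -0.29 Fy -0.25 Fz 2.27 tauF x -0.092 y 0.009
```

>>> play_rows(
  turn=[
    [0,0,0],
    [0,0,0],
  ],
  travel=[
    [0,0,0.5],
    [0,0,0],
  ],
  claw=[0.0,0.0],
)

```text
time: 28.18
position: [0.4771, 0.3386, 0.0991]
tool_rot: [0.0, 0.785, 0.62, 0.0]
wrist_force: [-0.8, 0.7, 5.2]
gripper_width: 0.21
```

```bash
python3 -c "from h import *; gs()"
```

```text
t 28.18 pos [0.4771 0.3386 0.0991] F [-0.8  0.7  5.2] w 18.3 yawx 76.6 z [ 8.e-04  4.e-04 -1.e+00]
depth -111.3 lat 271.1 mm  Fx -0.95 Fy 0.54 Fz 5.16 tauF x -0.162 y -0.020
```

>>> play_rows(
  turn=[
    [0,0,0],
    [0,0,0],
    [0,0,0],
    [0,0,0],
    [0,0,0],
  ],
  travel=[
    [0,0,0],
    [0,0,0],
    [0,0,0],
    [0,0,0],
    [0,0,0],
  ],
  claw=[0.25,0.3,0.4,0.5,0.5],
  grip_force=10,
)

```text
time: 28.8
position: [0.4767, 0.3384, 0.0984]
tool_rot: [-0.0, 0.785, 0.62, -0.0]
wrist_force: [-0.2, -0.1, -0.4]
gripper_width: 0.48
```

```bash
python3 look.py w17
```

```text
t 28.8 pos [0.4767 0.3384 0.0984] F [-0.2 -0.1 -0.4] w 41.8 yawx 76.6 z [-2.e-04 -1.e-04 -1.e+00]
28.85
```

View pics/w17.png

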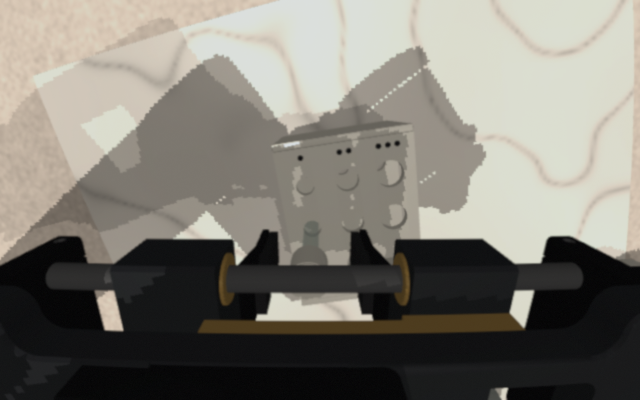

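Released; the tube stands between the open fingers (cap near (308,255)). Lifting away.

>>> play_rows(
  turn=[
    [0,0,0],
    [0,0,0],
    [0,0,0],
    [0,0,0],
    [0,0,0],
  ],
  travel=[
    [0,0,-10],
    [0,0,-25],
    [0,0,-40],
    [0,0,-40],
    [-40,0,0],
  ],
  claw=[0.5,0.5,0.5,0.5,0.5],
)

```text
time: 29.48
position: [0.4711, 0.3019, 0.2182]
tool_rot: [0.002, 0.784, 0.621, 0.006]
wrist_force: [0.5, -1.0, 0.4]
gripper_width: 0.502
```

>>> play_rows(
  turn=[
    [0,0,0],
    [0,0,0],
    [0,0,0],
  ],
  travel=[
    [-35,0,0],
    [0,0,0],
    [0,0,0],
  ],
  claw=[0.5,0.5,0.5],
)

```text
time: 29.85
position: [0.4601, 0.2659, 0.2142]
tool_rot: [0.0, 0.785, 0.62, 0.001]
wrist_force: [0.4, -0.4, 0.9]
gripper_width: 0.501
```

```bash
python3 look.py w18 tube_a_center@.076 tube_a@.02; python3 ovr.py w18 .503 .3345 -5 240 20 160 180 4 a; python3 - <<'E'
from h import *
import pickle
p,s=pickle.load(open("pics/w18.pkl","rb"))
print("expected cap top px (foot .020)",proj(p,[[.4751,.3369,.132]]), (proj(p,[[.4751,.3369,.132]])-[240,20]+.5)*4)
im=arm.grab_frame("scene"); cv2.imwrite("pics/sc18.png",cv2.resize(im[100:280,210:530],(800,450),interpolation=cv2.INTER_CUBIC))
E
```

```text
t 29.85 pos [0.4601 0.2659 0.2142] F [ 0.4 -0.4  0.9] w 43.6 yawx 76.57 z [ 0.0017  0.001  -1.    ]
tube_a 0.59 [313.8 114.5] [0.477  0.3368 0.02  ]
30.0
small holes [[0.4725, 0.3071, 0.068], [0.4751, 0.3369, 0.068], [0.4777, 0.3668, 0.068]]
expected cap top px (foot .020) [[311.57410532 116.14735003]] [[288.29642129 386.58940012]]
```

View pics/w18_ovra.png

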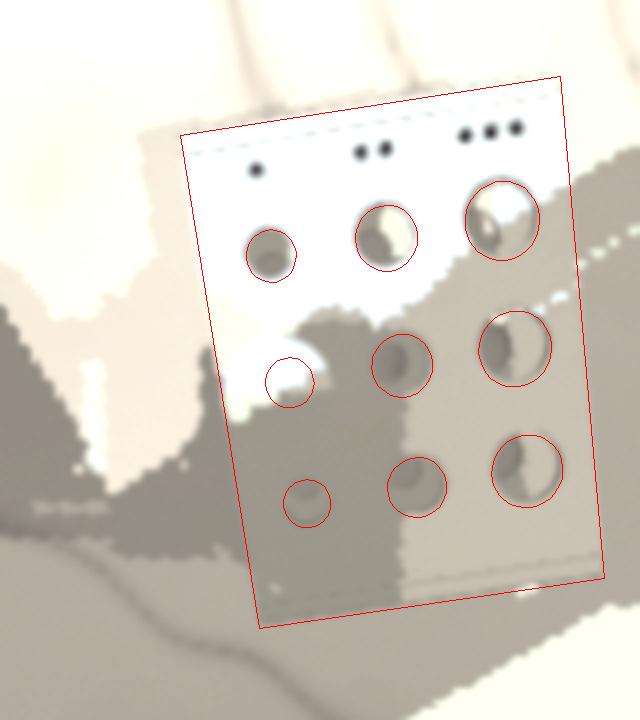

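View pics/sc18.png

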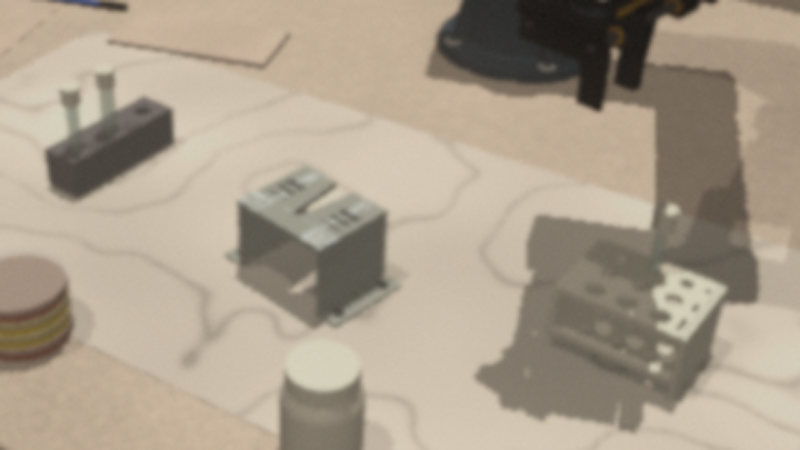

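```bash
python3 - <<'E'
from h import *
p=arm.camera_params("scene")
for z in(.132,.142): print(z,(proj(p,[[.4758,.337,z]])-[210,100]+.5)*2.5)
im=arm.grab_frame("scene"); cv2.imwrite("pics/sc19.png",cv2.resize(im[170:250,440:520],(640,640),interpolation=cv2.INTER_CUBIC)[:600])
for z in(.132,.112,.142,.068): print(z,(proj(p,[[.4758,.337,z]])-[440,170]+.5)*8)
E
```

```text
0.132 [[665.1822149  210.56427145]]
0.142 [[667.28928153 200.74604456]]
0.132 [[288.58308768 113.80566863]]
0.112 [[275.3019726  175.59374847]]
0.142 [[295.3257009   82.38734259]]
0.068 [[247.01053831 306.78729982]]
```

View pics/sc19.png

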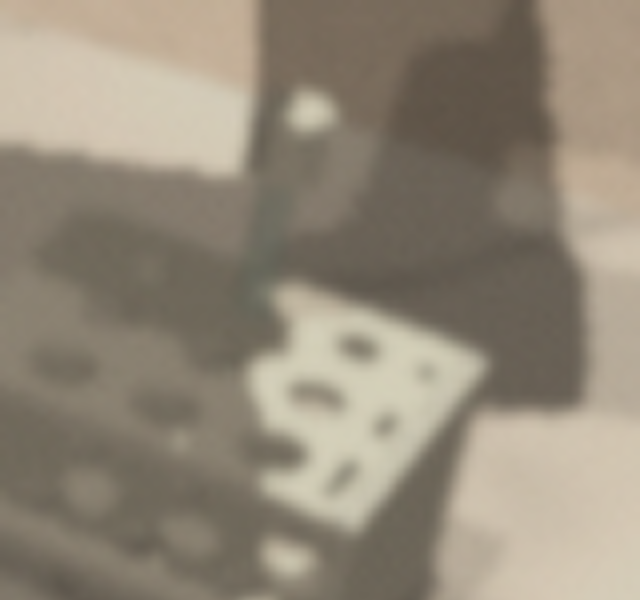

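```bash
python3 -c "
from h import *
st(); print(arm.sign_off())"
```

```text
t 30.1 pos [0.4596 0.2661 0.2134] F [-0.8  0.1 -0.3] w 43.6 yawx 76.66 z [ 1.e-04  1.e-04 -1.e+00]
the job is handed in; nothing more can be done
None
```

The front tube is the 10 mm size. It now stands fully down and released in the middle hole of the rack's 10 mm row (one dot). I handed the job in at about 30 s, with the gripper clear of everything.

- **Gauging:** The tube brushed the left cheek once, lightly. I shifted it 0.5 mm sideways and it went free. It then wedged about 57 mm in, at the one-line mark. I held it there about 1.8 s at roughly 5 N, with almost no sideways force, so both cheeks were pressing evenly. During the hold the arm read 58.9 mm, since the wrist gave by 1 to 2 mm under the push; in the camera view the tube sat at the one-line mark. It backed out without sticking.
- **Placing:** It slid into the hole without resistance and met the seat with its foot about 20 mm above the bench, pressed down with about 5 N.
- **Last checks:** In the scene picture the cap top was within about 1 mm of the height expected for a fully seated tube. The wrist picture shows the tube upright in the small row. The other two tubes are still in the stand, and the jar and the near dish stack look unmoved.
- **What disagreed:** The last search of the wrist picture for the tube's middle point returned nothing, though the search for the tube itself put it at the right hole. The scene camera's first estimates were off from the wrist camera's by up to about 15 mm, so I relied on the wrist camera and the contact forces.

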